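Take the dust extractor's filter out for rinsing

ROBOT

A 6-joint arm with a two-finger parallel gripper is mounted at the origin on the work surface. World frame = base frame: x ahead of the robot, y to its left, z up, the work surface at z = 0. Lengths are in m, angles in rad, forces in N, time in s.
With the tool pointing down it reaches from about 0.3 to 0.95 m from the base axis. Payload 3.1 kg.
Tool frame: the origin (TCP) lies between the finger pads; the fingertips stand 8 mm ahead of it and the grasp point (between the pads) lies 11 mm behind it; z points along the fingers, x is the direction in which the jaws open and shut, and the axes are right-handed (so a half turn about z gives the same grasp; the last joint's range is limited). The gripper opens to 85 mm and grips with 20 to 120 N. Pads are 22 mm wide; open, the fingers measure 114 mm over their backs; the gripper's body (76 mm by 85 mm) begins 54 mm behind the grasp point. The pads swing forward as they close: fully open they stand 13 mm farther back than shut.
Start: joints at [1.15, 0.308, 1.634, -0, 1.2, -0.07], TCP at [0.215, 0.587, 0.239] pointing down, gripper open.
Joint ranges: [-3.06, 3.06], [-0.79, 1.96], [0.05, 2.63], [-1.19, 4.34], [0.05, 2.64], [-2.94, 2.94]. Speed limits (rad/s): [2.79, 2.79, 3.14, 3.14, 3.14, 3.14].

INTERFACE

Orientations are given as a unit quaternion [w, x, y, z].
In Python, from workcell import get_state, capture, sign_off gives the robot as it stands.
- The arm moves only by the tool arm_command, never from a script. Its argument "rows" is a list of rows, each a list of 6 numbers: the shift along the tool's x, y, z in m, then the turn, a rotation vector about the tool's x, y, z in degrees. A call has 1 to 12 rows; each row shifts and turns the pose as measured when the row begins, along the tool's axes as they then stand; what a row does not reach is not made up. A row lasts 1/8 s, in which the tool goes at most 62.5 mm and 10.7 degrees, less where a joint would pass 70% of its speed; a pose out of reach is approached as far as the arm can. A call with a gripper value outside its range is refused whole. "fingers" is the finger opening in m, from 0 to 0.0854, set as the call begins (left out, the last holds). The fingers move at their own pace and stop on an object; "newtons" is the grip in N (left out, the last holds). Time passes only in rows, so rows that do not move let the fingers close. It gives the time, the measured TCP pose, the force and the opening at its end, in the units of the state.
- get_state(): the state, without advancing time (a new reading comes with each control period).
- capture(name): name is "side" or "top" or "wrist"; returns a dict with "pixels" (420x560x3 uint8, red, green, blue), "fov_y" (degrees; the focal length in pixels is half the picture's height over the tangent of half this angle, whatever the lens; pixels are square), "cx", "cy" (the principal point, pixels), "cam_to_world" (4x4, takes a point from camera to world coordinates); the wrist camera has in their place "mount" (4x4, takes a point from camera to tool coordinates, whose origin is the TCP and whose axes are the tool frame's). Camera axes: x right, y down, z forward; pixel columns grow to the right and rows downward; lengths in m; the calibration is good to about 2 mm. A picture is of the moment at which its call begins: read the wrist's pose just before it. There is no depth.
- sign_off(): hands the job in, once; it reports no verdict.
The state is a dict: "time_s": time; "joints": joint angles; "dq": joint speeds; "effort": joint torques, N m; "ee_pos": TCP position; "eef_rot": TCP orientation; "contact_force": force on the tool from outside, world axes, zero at the start; "moment": the same for the moment, N m; "gripper_width": finger opening in m.
Only numpy, scipy, OpenCV 4.12 (cv2) and the standard library are available. Lean on these libraries where they do the work, as an engineer would, in place of code of your own. Each camera call takes 0.05 s, during which the arm holds its last target.

TASK

The dust extractor's filter is due for rinsing: with the pull hook, hooked inside the near rim of the white rinse tub towards the far edge of the bench, draw the tub forward until it stands in the middle of the black drip mat, then lay the hook back down on the bench clear of the tub. Next squeeze the filter cartridge's two sprung catches together and lift the cartridge out of the extractor. Set it down gently, upright, on the floor of the tub and let go, leaving the jar, can and bowl where they are.

Things in the scene. Friction and masses are not known exactly. Their poses are not given: they have to be found in the camera images.
- hook: Pull hook, loose, 130 g, on the bench, hook end (+x) away from the robot. Flat-sided light wood handle 100 long (its x) x 26 wide (y) x 36 high (z), standing steadily on its underside; origin at the centre of that underside. Balances some 25 mm from the origin towards the hook. Hold it by the handle from above, fingers across the 26 mm.
- hook_tip (a point): Lower end of the hook, at (128, 0, 22) mm in the hook's frame. A 6 mm steel rod rises from the handle's +x end (z 22) in a swan neck to a level stretch (x 90 to 121, centre line z = 75), then bends straight down at x = 128 to this tip.
- tub: White plastic rinse tub, open at the top, loose, about 0.45 kg (varies), towards the far edge of the bench. Outside 140 (its x) x 210 (its y) x 60 high, walls and floor 4 thick, a lip 6 wide round the outside of the rim. Origin at the centre of its underside, inner floor at z = 4; the near wall is its -x side (inner face x = -66). It slides with ordinary friction.
- tub_near_rim (a point): Middle of the top of the tub's near wall, at (-68, 0, 60) mm in the tub's frame.
- mat: Black ribbed drip mat, fixed, 240 (its x) x 320 (its y) mm, 1 mm thick, nothing catches on it. Origin at its centre on the bench. It lies to one side of the robot's centre line, the extractor to the other (left or right varies). The tub starts 185 to 220 mm beyond its centre.
- extractor: Bench dust extractor, fixed white sheet-metal box 190 (its x, from -60 to +130) x 200 (its y) x 130 high. Origin on its underside, straight below the centre of the filter bay; front with inlet louvres faces the robot (-x). The bay opens in its flat top, 70 (x) x 116 (y), centred at x = y = 0; the top plate round it is 5 mm thick.
- cartridge: Grey filter cartridge, loose, about 0.3 kg (varies), snapped into the extractor's bay. Body 66 (its x) x 110 (its y) x 74 deep; cap 66 x 136, top at z = 80, underside at z = 75 resting on the extractor's top. Origin at the centre of its underside, 55 mm above the extractor's underside while snapped in, axes parallel to the extractor's. Must rise 75 mm to be clear of the bay.
- catches (a point): Point midway between the cartridge's two sprung catches, at (0, 0, 100) mm in its frame. They are upright leaves on its -x and +x sides, 30 wide (y) x 5 thick, outer faces 62 apart, from the cap (z = 80) up to z = 115. A barb on each, below the cap, is caught under the extractor's top plate. Squeeze the leaves together along x: the barbs come free and the same grip lifts the cartridge.
- catch_near (a joint): Inward travel of the catch on the cartridge's -x side (m): 0 sprung out, 0.009 at its stop (both in: 44 mm over the outer faces); the barb is free from about 0.007. Spring 2 N at rest, 8 N fully in.
- catch_far (a joint): The same for the catch on the cartridge's +x side.
- jar: Bystander: underglaze jar with a white lid, 54 mm across, 75 high, about on the centre line between the two sides. Origin at the centre of its underside.
- can: Bystander: plain metal drink can, 66 mm across, 115 high, farther back on the centre line. Origin at the centre of its underside.
- bowl: Bystander: pinkish clay bowl, 110 mm across, 42 high, behind the extractor. Origin at the centre of its underside.
There are look-alikes about, which are no part of the job. There is more than one size of the cartridge; the one meant has the size given above.

How it is judged:
By the outcome, as a careful person would: the job done as asked, in the order asked, and still so for the second after the job is handed in, with the robot touching nothing.
It also fails if it takes over 61 s, if anything falls off the work surface, if the arm or the gripper's body presses on something with over 40 N, if the wrist force passes 120 N, or if a joint passes its speed limit or range.

## Working session

There is one attempt and no reset: what is moved stays moved. The work goes in short steps, Python scripts to look and compute and a tool call to move; the robot and the scene stay as the last step left them, time stands still between calls to the robot, and variables do not carry over. Pictures are saved under pics/ and viewed, and the job is handed in when it is done.

Besides the shell and the picture viewer there is one more tool, called after "Emit:" by a JSON object that holds its "name" and its "arguments", one argument or row to a line. arm_command: Moves the arm, as the interface text tells. Its arguments: {"type":"object","properties":{"rows":{"type":"array"},"fingers":{"type":"number"},"newtons":{"type":"number"}},"required":["rows"]}

```bash
mkdir -p pics; ls; cat > h.py <<'E'
import numpy as np, cv2
from workcell import get_state, capture
from scipy.spatial.transform import Rotation as R
def T_tool(s):
    q=s["eef_rot"]; T=np.eye(4); T[:3,:3]=R.from_quat([q[1],q[2],q[3],q[0]]).as_matrix(); T[:3,3]=s["ee_pos"]; return T
def cap(name,fn=None):
    s=get_state(); c=capture(name)
    c["T"]=np.array(c["cam_to_world"]) if "cam_to_world" in c else T_tool(s)@np.array(c["mount"])
    im=np.array(c["pixels"],dtype=np.uint8); c["im"]=im
    c["f"]=im.shape[0]/2/np.tan(np.radians(c["fov_y"])/2)
    if fn: cv2.imwrite("pics/"+fn+".png",im[:,:,::-1]); np.save("pics/"+fn+".npy",dict(T=c["T"],f=c["f"],cx=c["cx"],cy=c["cy"],im=im),allow_pickle=True)
    return c
def load(fn): return np.load("pics/"+fn+".npy",allow_pickle=True).item()
def ray(c,u,v):
    d=c["T"][:3,:3]@np.array([(u-c["cx"])/c["f"],(v-c["cy"])/c["f"],1.]); return c["T"][:3,3],d
def onz(c,u,v,z):
    o,d=ray(c,u,v); return o+d*(z-o[2])/d[2]
def proj(c,p):
    q=c["T"][:3,:3].T@(np.array(p)-c["T"][:3,3]); return np.array([c["f"]*q[0]/q[2]+c["cx"],c["f"]*q[1]/q[2]+c["cy"]])
E
python3 - <<'E'
from h import *
s=get_state(); print(s)
for n in ["side","top","wrist"]:
    c=cap(n,n+"0"); print(n,c["f"],c["cx"],c["cy"],np.round(c["T"],3).tolist(), [k for k in c])
E
```

```text
pics
{'time_s': 0.0, 'joints': array([ 1.15029755e+00,  3.09001234e-01,  1.63519627e+00,  3.48420641e-05,
        1.19970881e+00, -6.97356899e-02]), 'dq': array([-0.00121937, -0.00013272, -0.00012277,  0.00168984, -0.00085801,
        0.00029275]), 'effort': array([ 5.77082628e-04, -4.15250444e+01, -2.76664603e+01, -9.31952832e-05,
        1.02794246e-02, -3.09890247e-06]), 'ee_pos': array([0.21446494, 0.58618983, 0.23804478]), 'eef_rot': array([ 5.81130569e-04,  8.19641578e-01,  5.72875506e-01, -1.00040394e-03]), 'contact_force': array([-0.66416658,  0.03945807,  0.44164285]), 'moment': array([-0.00692968,  0.01013587, -0.03481868]), 'gripper_width': 0.08502165540292576}
side 528.6022045439634 275.7499098803303 212.88108037316073 [[0.997, -0.062, 0.039, 0.512], [-0.072, -0.764, 0.642, -0.829], [-0.01, -0.643, -0.766, 1.144], [0.0, 0.0, 0.0, 1.0]] ['pixels', 'fov_y', 'cx', 'cy', 'cam_to_world', 'T', 'im', 'f']
top 384.89588888837375 281.3405920711304 213.41202739281448 [[0.026, -0.987, 0.157, 0.409], [-0.999, -0.021, 0.031, 0.03], [-0.027, -0.158, -0.987, 0.944], [0.0, 0.0, 0.0, 1.0]] ['pixels', 'fov_y', 'cx', 'cy', 'cam_to_world', 'T', 'im', 'f']
wrist 316.54882587594176 281.7089716139873 214.56164069456256 [[0.343, 0.903, 0.258, 0.149], [0.94, -0.329, -0.096, 0.61], [-0.002, 0.275, -0.961, 0.373], [0.0, 0.0, 0.0, 1.0]] ['pixels', 'fov_y', 'cx', 'cy', 'mount', 'T', 'im', 'f']
```

View pics/top0.png

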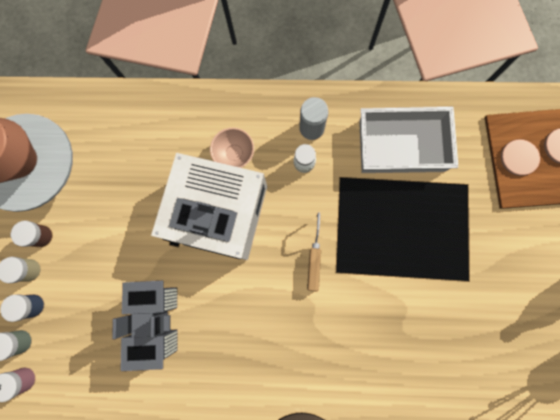

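View pics/side0.png

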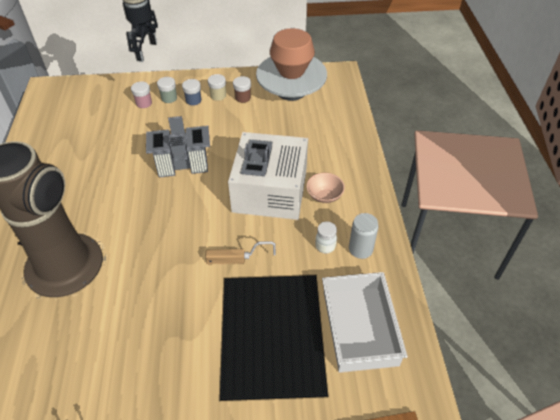

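View pics/wrist0.png

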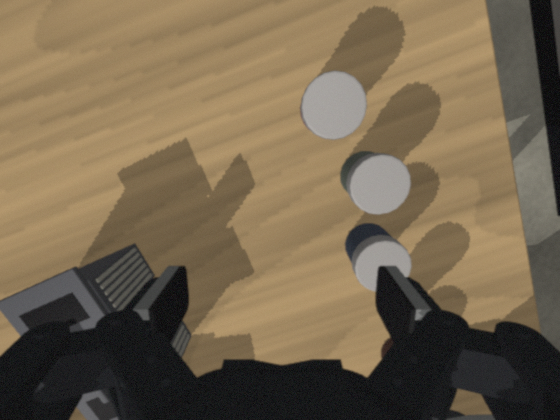

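```bash
python3 - <<'E'
from h import *
c=load("top0"); s=load("side0")
def crop(c,x0,y0,x1,y1,k,fn): cv2.imwrite("pics/"+fn+".png",cv2.resize(c["im"][y0:y1,x0:x1,::-1],None,fx=k,fy=k,interpolation=cv2.INTER_CUBIC))
crop(c,140,90,340,290,3,"c_top_ext"); crop(c,330,90,500,290,3,"c_top_tub"); crop(s,190,120,420,380,2.3,"c_side")
print(proj(c,[0.214,.586,.238]))
E
```

```text
[-23.31131788 378.25329093]
```

View pics/c_top_ext.png

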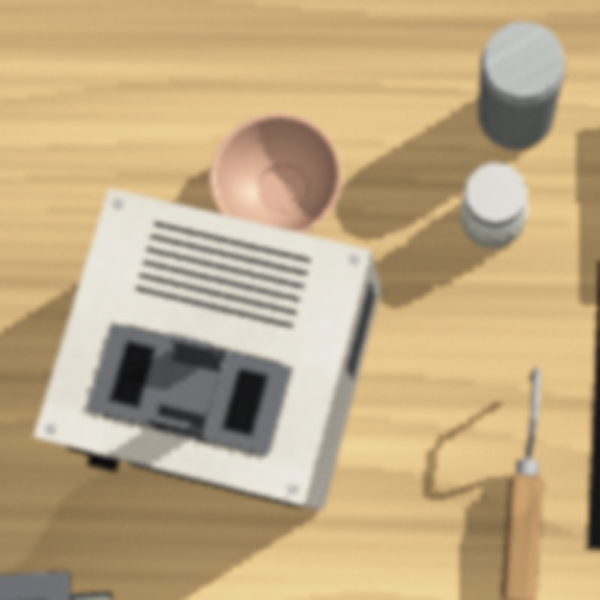

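View pics/c_top_tub.png

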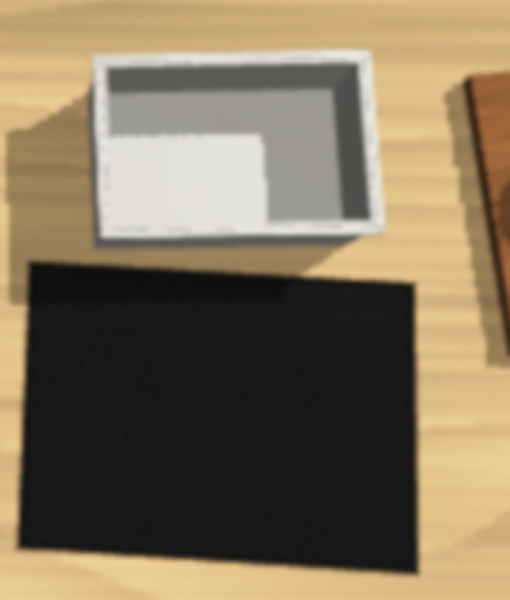

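View pics/c_side.png

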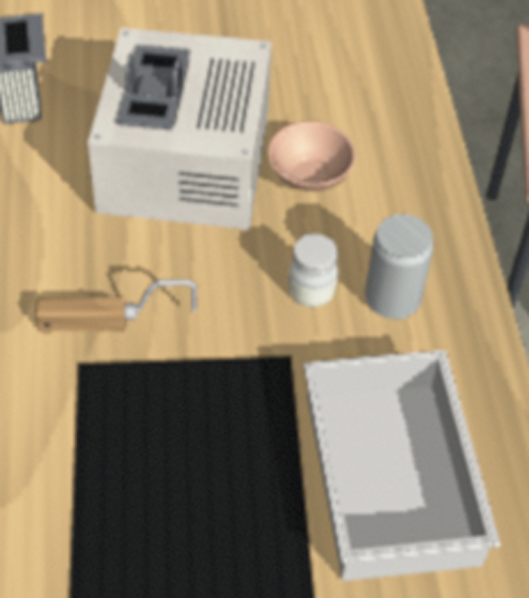

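```bash
python3 - <<'E'
from h import *
c=load("top0"); s=load("side0")
def P(L,ox,oy,k,z,c=c): return np.array([onz(c,x/k+ox,y/k+oy,z) for x,y in L])
def rep(n,p):
    print(n,np.round(p[:,:2],4).tolist(),"mean",np.round(p.mean(0),4)); print("  edges",[round(float(np.linalg.norm(p[i]-p[i-1])),4) for i in range(len(p))],"ang",[round(float(np.degrees(np.arctan2(*(p[i]-p[i-1])[[1,0]]))),1) for i in range(len(p))])
rep("mat",P([(30,262),(414,283),(418,573),(19,547)],330,90,3,.001))
rep("tub",P([(93,56),(370,51),(384,233),(97,240)],330,90,3,.06))
rep("ext",P([(108,188),(373,254),(310,505),(35,437)],140,90,3,.13))
rep("cap",P([(112,323),(292,368),(266,457),(85,412)],140,90,3,.135))
# side view checks; crop k=2.3 offset 190,120
rep("ext s",P([(123,30),(270,42),(247,157),(92,138)],190,120,2.3,.13,s))
rep("cap s",P([(135,45),(190,50),(172,130),(117,122)],190,120,2.3,.135,s))
rep("tub s",P([(305,363),(445,352),(496,542),(343,560)],190,120,2.3,.06,s))
rep("mat s",P([(222,276.5),(317,275),(327,396),(221,397)],0,0,1,.001,s))
# hook handle masks
hsv=cv2.cvtColor(c["im"],cv2.COLOR_RGB2HSV)
print(hsv[270,312:318].tolist(),hsv[270,300:305].tolist(),c["im"][270,300:330].tolist())
def crop(c,x0,y0,x1,y1,k,fn): cv2.imwrite("pics/"+fn+".png",cv2.resize(c["im"][y0:y1,x0:x1,::-1],None,fx=k,fy=k,interpolation=cv2.INTER_CUBIC))
crop(c,270,200,340,300,6,"c_hook_t"); crop(s,195,225,295,285,7,"c_hook_s")
E
```

```text
mat [[0.6545, -0.0853], [0.6425, -0.4014], [0.4061, -0.3927], [0.4185, -0.0768]] mean [ 0.5304 -0.239   0.001 ]
  edges [0.2362, 0.3164, 0.2366, 0.3161] ang [-2.1, -92.2, 177.9, 87.7]
tub [[0.811, -0.1284], [0.8181, -0.3492], [0.6676, -0.3533], [0.6579, -0.1304]] mean [ 0.7386 -0.2403  0.06  ]
  edges [0.153, 0.2209, 0.1506, 0.2231] ang [0.8, -88.1, -178.4, 92.5]
ext [[0.6705, 0.2926], [0.624, 0.0949], [0.4415, 0.1334], [0.485, 0.3324]] mean [0.5553 0.2133 0.13  ]
  edges [0.1898, 0.2031, 0.1865, 0.2038] ang [-12.1, -103.3, 168.1, 77.7]
cap [[0.5681, 0.2811], [0.538, 0.1496], [0.4741, 0.1652], [0.5032, 0.2961]] mean [0.5208 0.223  0.135 ]
  edges [0.0666, 0.1349, 0.0657, 0.134] ang [-13.0, -102.9, 166.3, 77.5]
ext s [[0.493, 0.3266], [0.6732, 0.2893], [0.626, 0.0997], [0.4513, 0.1437]] mean [0.5609 0.2148 0.13  ]
  edges [0.1876, 0.1841, 0.1954, 0.1802] ang [77.2, -11.7, -104.0, 165.9]
cap s [[0.5068, 0.2921], [0.5735, 0.2775], [0.5436, 0.1441], [0.4809, 0.1621]] mean [0.5262 0.219  0.135 ]
  edges [0.1326, 0.0683, 0.1367, 0.0653] ang [78.7, -12.4, -102.6, 164.0]
tub s [[0.6657, -0.1
[... 325 characters left out ...]
9.2, -3.4, -93.0, 176.2]
[[16, 119, 187], [17, 118, 188], [16, 117, 187], [16, 118, 186], [16, 117, 188], [17, 116, 196]] [[18, 110, 155], [19, 109, 154], [19, 109, 155], [18, 109, 155], [18, 109, 155]] [[155, 128, 88], [154, 129, 88], [155, 130, 89], [155, 129, 89], [155, 129, 89], [155, 130, 90], [153, 127, 88], [141, 117, 80], [121, 98, 68], [129, 101, 68], [162, 127, 86], [182, 143, 97], [187, 147, 100], [188, 149, 101], [187, 146, 101], [186, 147, 100], [188, 149, 102], [196, 156, 107], [201, 160, 110], [206, 168, 117], [213, 179, 125], [217, 185, 130], [218, 187, 132], [219, 187, 132], [217, 186, 130], [217, 187, 131], [217, 185, 130], [216, 185, 130], [216, 184, 130], [215, 183, 129]]
```

View pics/c_hook_t.png

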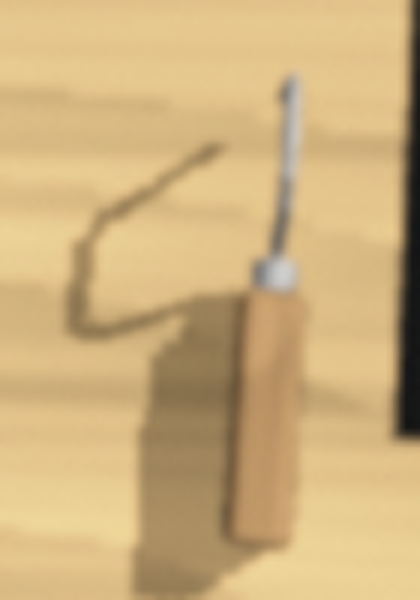

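View pics/c_hook_s.png

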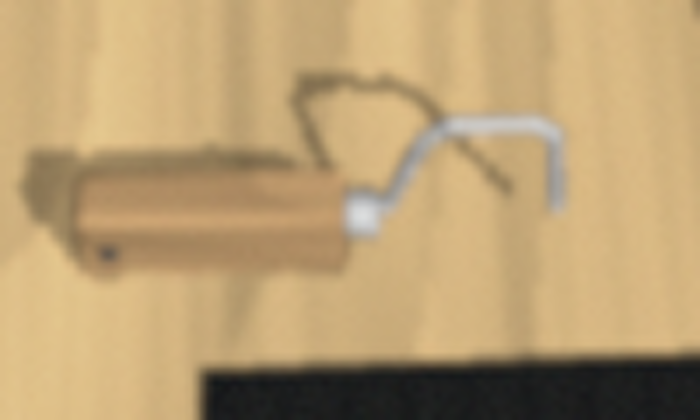

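```bash
python3 - <<'E'
from h import *
c=load("top0"); s=load("side0")
def P(L,ox,oy,k,z,c=c): return np.array([onz(c,x/k+ox,y/k+oy,z) for x,y in L])
def rep(n,p):
    print(n,np.round(p[:,:2],4).tolist(),"mean",np.round(p.mean(0),4)); print("  edges",[round(float(np.linalg.norm(p[i]-p[i-1])),4) for i in range(len(p))],"ang",[round(float(np.degrees(np.arctan2(*(p[i]-p[i-1])[[1,0]]))),1) for i in range(len(p))])
rep("handle t",P([(247,292),(304,297),(289,547),(237,540)],270,200,6,.036))
rep("handle s top",P([(82,172),(338,168),(346,228),(82,230)],195,225,7,.036,s))
print("tip t",P([(293,80)],270,200,6,.075), "tip s",P([(557,210)],195,225,7,.022,s))
print("neck s",P([(450,126),(545,126)],195,225,7,.075,s),"neck t",P([(280,250),(293,78)],270,200,6,.075))
# jar, can
print("jar top t",P([(495,193)],140,90,3,.075),"can",P([(523,60)],140,90,3,.115))
def crop(c,x0,y0,x1,y1,k,fn): cv2.imwrite("pics/"+fn+".png",cv2.resize(c["im"][y0:y1,x0:x1,::-1],None,fx=k,fy=k,interpolation=cv2.INTER_CUBIC))
crop(s,225,120,315,220,6,"c_cart_s")
crop(c,150,180,260,260,7,"c_cart_t")
E
```

```text
handle t [[0.4717, -0.0137], [0.4703, -0.036], [0.3741, -0.0312], [0.3762, -0.0111]] mean [ 0.4231 -0.023   0.036 ]
  edges [0.0955, 0.0223, 0.0963, 0.0201] ang [-1.5, -93.7, 177.1, 84.0]
handle s top [[0.3812, -0.0099], [0.4758, -0.0156], [0.4779, -0.0429], [0.3816, -0.0362]] mean [ 0.4291 -0.0261  0.036 ]
  edges [0.0263, 0.0948, 0.0274, 0.0965] ang [90.7, -3.5, -85.8, 176.0]
tip t [[ 0.54992883 -0.0282412   0.075     ]] tip s [[ 0.5558313  -0.03104036  0.022     ]]
neck s [[ 0.51797888 -0.02873236  0.075     ]
 [ 0.55209236 -0.03145641  0.075     ]] neck t [[ 0.48508546 -0.02402492  0.075     ]
 [ 0.55069942 -0.02823335  0.075     ]]
jar top t [[0.68918346 0.00549952 0.075     ]] can [[ 0.78138868 -0.01292552  0.115     ]]
```

View pics/c_cart_s.png

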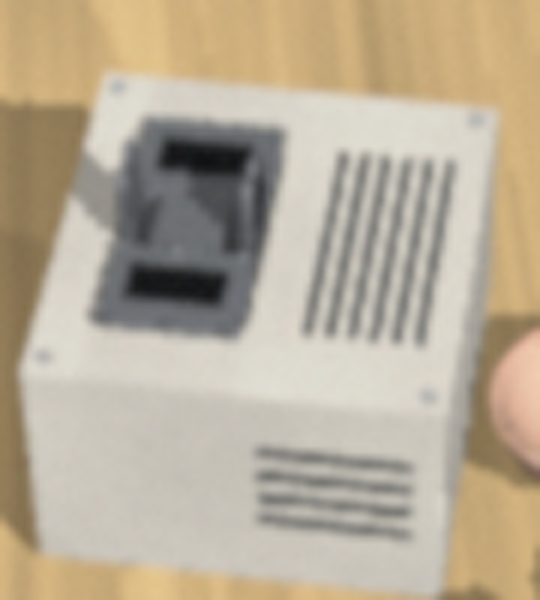

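View pics/c_cart_t.png

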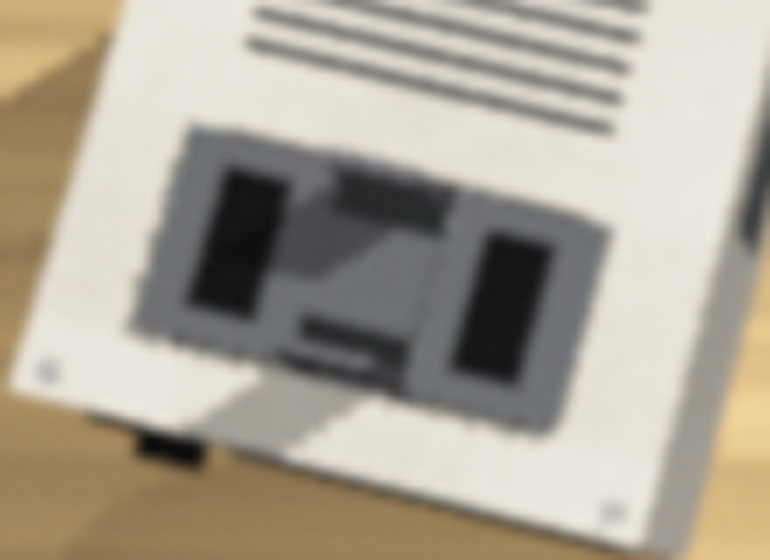

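```bash
cat >> h.py <<'E'
def go(x,y,z,phi):
    """print tool-frame delta to TCP target, tool straight down with jaw axis at phi deg"""
    s=get_state(); T=T_tool(s); p=np.radians(phi)
    X=np.array([np.cos(p),np.sin(p),0]); Z=np.array([0,0,-1.]); Y=np.cross(Z,X)
    Rt=np.stack([X,Y,Z],1); rv=np.degrees(R.from_matrix(T[:3,:3].T@Rt).as_rotvec())
    d=T[:3,:3].T@(np.array([x,y,z])-T[:3,3])
    print("t",round(s["time_s"],2),"pos",np.round(s["ee_pos"],4),"phi",round(float(np.degrees(np.arctan2(T[1,0],T[0,0]))),2),"tilt",np.round(T[:3,2],3),"w",round(s["gripper_width"],4),"F",np.round(s["contact_force"],1),"q",np.round(s["joints"],2))
    print("SHIFT(now axes) mm",np.round(d*1000,1),"TURN deg",np.round(rv,2)," SHIFT in final axes mm",np.round(Rt.T@(np.array([x,y,z])-T[:3,3])*1000,1))
E
python3 -c "
from h import *
go(.446,-.0255,.20,87.5)
c=load('wrist0'); T=T_tool(get_state()); print(np.linalg.inv(T)@c['T'])"
```

```text
t 0.15 pos [0.2146 0.5864 0.2383] phi 69.9 tilt [-0.001 -0.002 -1.   ] w 0.0858 F [ 0.3 -0.4 -0.2] q [ 1.15  0.31  1.63 -0.    1.2  -0.07]
SHIFT(now axes) mm [-495.   427.6   39.1] TURN deg [ -0.02   0.1  -17.6 ]  SHIFT in final axes mm [-601.2  257.9   38.3]
[[ 9.99999238e-01  1.15465137e-03  4.37484945e-04 -1.03296536e-03]
 [-1.23044096e-03  9.61444284e-01  2.74997047e-01 -6.98873093e-02]
 [-1.03091683e-04 -2.74997375e-01  9.61444971e-01 -1.34882134e-01]
 [ 0.00000000e+00  0.00000000e+00  0.00000000e+00  1.00000000e+00]]
```

Emit:
{"name": "arm_command", "arguments": {
  "rows": [
    [0,0,0,0,0,-8.8],
    [0,0,0,0,0,-8.8],
    [-0.05,0.0215,0.003,0,0,0],
    [-0.05,0.0215,0.003,0,0,0],
    [-0.05,0.0215,0.003,0,0,0],
    [-0.05,0.0215,0.003,0,0,0],
    [-0.05,0.0215,0.003,0,0,0],
    [-0.05,0.0215,0.003,0,0,0],
    [-0.05,0.0215,0.003,0,0,0],
    [-0.05,0.0215,0.003,0,0,0],
    [-0.05,0.0215,0.003,0,0,0],
    [-0.05,0.0215,0.003,0,0,0]
  ],
  "fingers": 0.07,
  "newtons": 60
}}

```text
time_s: 1.65
ee_pos: [0.4175, 0.0671, 0.2062]
eef_rot: [0.002, 0.716, 0.699, -0.0]
contact_force: [1.1, 0.0, -0.1]
gripper_width: 0.0703
```

```bash
python3 -c "
from h import *
go(.446,-.0255,.20,87.5)"
```

```text
t 1.65 pos [0.4175 0.0671 0.2062] phi 88.63 tilt [ 0.002 -0.003 -1.   ] w 0.0703 F [ 1.1  0.  -0.1] q [ 0.06 -0.06  2.12 -0.    1.08 -1.49]
SHIFT(now axes) mm [-91.9  30.7   6.5] TURN deg [0.13 0.15 1.13]  SHIFT in final axes mm [-91.3  32.5   6.2]
```

Emit:
{"name": "arm_command", "arguments": {
  "rows": [
    [-0.045,0.015,0.003,0,0,1.1],
    [-0.035,0.012,0.003,0,0,0],
    [0,0,0,0,0,0]
  ]
}}

```text
time_s: 2.02
ee_pos: [0.443, -0.0198, 0.2002]
eef_rot: [0.002, 0.725, 0.689, 0.0]
contact_force: [-0.1, 0.6, -0.4]
gripper_width: 0.07
```

```bash
python3 -c "
from h import *
cap('wrist','w1')
go(.446,-.0255,.20,87.5)"
```

```text
t 2.08 pos [ 0.4425 -0.0187  0.2001] phi 87.19 tilt [ 0.003 -0.002 -1.   ] w 0.0699 F [ 0.4 -1.   0.3] q [-0.14 -0.01  2.08 -0.    1.06 -1.66]
SHIFT(now axes) mm [-6.6  3.8  0.2] TURN deg [ 0.15  0.13 -0.31]  SHIFT in final axes mm [-6.6  3.8  0.1]
```

View pics/w1.png

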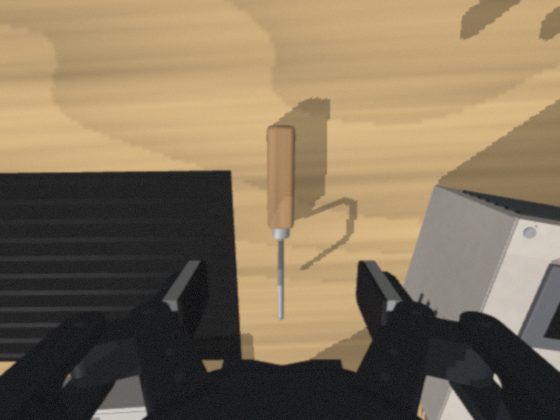

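```bash
python3 -c "
from h import *
c=load('w1')
for u,v,z in [(268,127,.036),(295,127,.036),(293,228,.036),(268,228,.036),(281,235,.022),(281.5,318,.075),(231,171,.001),(240,360,.001)]: print(u,v,np.round(onz(c,u,v,z),4))
"
```

```text
268 127 [ 0.3754 -0.0302  0.036 ]
295 127 [ 0.3766 -0.0056  0.036 ]
293 228 [ 0.4734 -0.0112  0.036 ]
268 228 [ 0.4722 -0.0361  0.036 ]
281 235 [ 0.4853 -0.0238  0.022 ]
281.5 318 [ 0.5493 -0.0263  0.075 ]
231 171 [ 0.4186 -0.0735  0.001 ]
240 360 [ 0.6583 -0.0845  0.001 ]
```

```bash
python3 -c "
from h import *
go(.445,-.0230,.013,87.0)"
```

```text
t 2.08 pos [ 0.4425 -0.0187  0.2001] phi 87.19 tilt [ 0.003 -0.002 -1.   ] w 0.0699 F [ 0.4 -1.   0.3] q [-0.14 -0.01  2.08 -0.    1.06 -1.66]
SHIFT(now axes) mm [ -3.7   2.2 187.1] TURN deg [0.15 0.13 0.19]  SHIFT in final axes mm [ -4.1   2.7 187.1]
```

Emit:
{"name": "arm_command", "arguments": {
  "rows": [
    [-0.004,0.002,0.045,0.15,0.13,0.2],
    [0,0,0.045,0,0,0],
    [0,0,0.035,0,0,0],
    [0,0,0.02,0,0,0],
    [0,0,0.01,0,0,0],
    [0,0,0,0,0,0]
  ]
}}

```text
time_s: 2.82
ee_pos: [0.4449, -0.0169, 0.0427]
eef_rot: [0.0, 0.723, 0.691, 0.002]
contact_force: [0.1, 0.2, 0.1]
gripper_width: 0.0698
```

```bash
python3 -c "
from h import *
go(.445,-.0230,.013,87.0)"
```

```text
t 2.83 pos [ 0.4449 -0.0169  0.0427] phi 87.35 tilt [ 0.003  0.002 -1.   ] w 0.0698 F [0.1 0.2 0.1] q [-0.14  0.28  2.17  0.    0.7  -1.66]
SHIFT(now axes) mm [-6.2  0.3 29.6] TURN deg [ 0.17 -0.12  0.35]  SHIFT in final axes mm [-6.1  0.4 29.7]
```

Emit:
{"name": "arm_command", "arguments": {
  "rows": [
    [-0.006,0,0.015,0,0,0],
    [0,0,0.008,0,0,0],
    [0,0,0.004,0,0,0],
    [0,0,0,0,0,0]
  ]
}}

```text
time_s: 3.32
ee_pos: [0.447, -0.0232, 0.0159]
eef_rot: [0.002, 0.723, 0.691, 0.003]
contact_force: [0.5, -0.0, 0.1]
gripper_width: 0.0698
```

```bash
python3 -c "
from h import *
cap('wrist','w2');go(.445,-.0230,.013,87.0)"
```

```text
t 3.38 pos [ 0.4472 -0.0233  0.0161] phi 87.38 tilt [ 0.008  0.001 -1.   ] w 0.0702 F [-0.7  0.6 -0.5] q [-0.15  0.33  2.17  0.    0.63 -1.68]
SHIFT(now axes) mm [ 0.2 -2.3  3.1] TURN deg [ 0.47 -0.09  0.38]  SHIFT in final axes mm [ 0.2 -2.2  3.1]
```

View pics/w2.png

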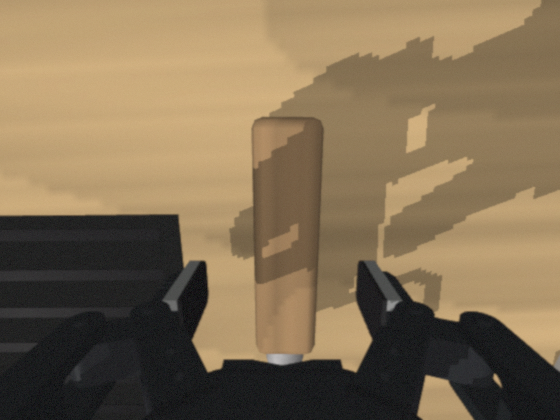

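Emit:
{"name": "arm_command", "arguments": {
  "rows": [
    [0,0,0.001,0,0,0],
    [0,0,0,0,0,0],
    [0,0,0,0,0,0],
    [0,0,0,0,0,0],
    [0,0,0,0,0,0],
    [0,0,0,0,0,0]
  ],
  "fingers": 0.01,
  "newtons": 70
}}

```text
time_s: 4.12
ee_pos: [0.448, -0.0234, 0.0159]
eef_rot: [0.003, 0.723, 0.691, 0.004]
contact_force: [-0.2, 0.2, 0.7]
gripper_width: 0.0248
```

Emit:
{"name": "arm_command", "arguments": {
  "rows": [
    [0,0,-0.02,0,0,0],
    [0,0,-0.03,0,0,0],
    [0,0,-0.03,0,0,0],
    [0,0,0,0,0,0]
  ]
}}

```text
time_s: 4.62
ee_pos: [0.4455, -0.0232, 0.0964]
eef_rot: [0.002, 0.723, 0.691, 0.003]
contact_force: [0.1, -0.1, -1.1]
gripper_width: 0.025
```

```bash
python3 -c "
from h import *
go(.445,-.0230,.093,87.0)
c=cap('side','s2');c=cap('top','t2')
crop=lambda n,a,b,x,y,k:cv2.resize(load(n)['im'][b:y,a:x,::-1],None,fx=k,fy=k,interpolation=2)
cv2.imwrite('pics/c1.png',np.hstack([crop('s2',180,170,320,290,3),crop('t2',260,190,360,310,3)]))"
```

```text
t 4.62 pos [ 0.4455 -0.0232  0.0964] phi 87.37 tilt [ 0.006  0.002 -1.   ] w 0.025 F [ 0.1 -0.1 -1.1] q [-0.15  0.17  2.15  0.    0.82 -1.68]
SHIFT(now axes) mm [ 0.2 -0.5  3.4] TURN deg [ 0.34 -0.11  0.37]  SHIFT in final axes mm [ 0.2 -0.5  3.4]
```

View pics/c1.png

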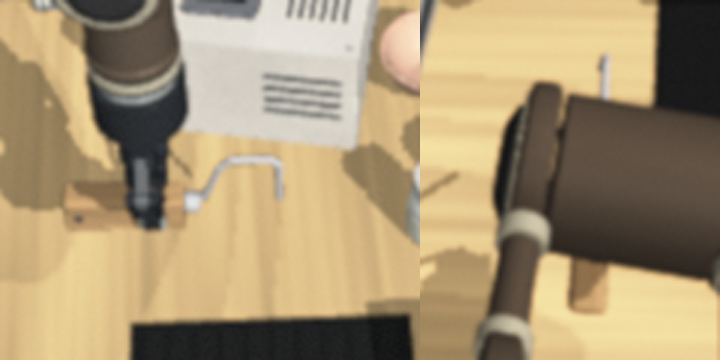

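```bash
python3 -c "
from h import *
print(onz(load('t2'),321,209.5,.157),onz(load('s2'),273.5,236,.1025))
s=get_state();print(s['ee_pos'])"
```

```text
[ 0.54480644 -0.02714907  0.157     ] [ 0.55414932 -0.03049569  0.1025    ]
[ 0.44291557 -0.02285991  0.09407512]
```

```bash
python3 -c "
from h import *
go(.589,-.2370,.105,87.0)"
```

```text
t 4.72 pos [ 0.4429 -0.0229  0.0941] phi 87.37 tilt [ 0.     0.002 -1.   ] w 0.025 F [-0.7  0.2 -1.8] q [-0.15  0.17  2.15  0.    0.82 -1.68]
SHIFT(now axes) mm [-207.2  155.8  -11.4] TURN deg [ 0.01 -0.14  0.37]  SHIFT in final axes mm [-206.2  157.1  -10.9]
```

Emit:
{"name": "arm_command", "arguments": {
  "rows": [
    [-0.03,0.022,-0.006,0,0,0.3],
    [-0.036,0.027,-0.005,0,0,0],
    [-0.036,0.027,0,0,0,0],
    [-0.036,0.027,0,0,0,0],
    [-0.036,0.027,0,0,0,0],
    [-0.032,0.025,0,0,0,0],
    [0,0,0,0,0,0]
  ]
}}

```text
time_s: 5.6
ee_pos: [0.5811, -0.2389, 0.0859]
eef_rot: [-0.013, 0.724, 0.689, -0.005]
contact_force: [0.4, 0.5, -0.9]
gripper_width: 0.025
```

```bash
python3 -c "
from h import *
go(.589,-.2370,.105,87.0)"
```

```text
t 5.6 pos [ 0.5811 -0.2389  0.0859] phi 87.14 tilt [-0.024  0.012 -1.   ] w 0.025 F [ 0.4  0.5 -0.9] q [-0.46  0.5   1.7  -0.    0.96 -1.98]
SHIFT(now axes) mm [  2.5   7.4 -19.2] TURN deg [-1.41 -0.61  0.15]  SHIFT in final axes mm [  2.3   7.8 -19.1]
```

Emit:
{"name": "arm_command", "arguments": {
  "rows": [
    [0.002,0.007,-0.018,-1.4,-0.6,0],
    [0,0,0,0,0,0],
    [0,0,0,0,0,0]
  ]
}}

```text
time_s: 5.98
ee_pos: [0.5854, -0.234, 0.1012]
eef_rot: [-0.003, 0.724, 0.69, -0.001]
contact_force: [0.5, 0.3, -1.3]
gripper_width: 0.0249
```

```bash
python3 -c "
from h import *
go(.589,-.2370,.105,87.0)
c=cap('side','s3');c=cap('top','t3')
crop=lambda n,a,b,x,y,k:cv2.resize(load(n)['im'][b:y,a:x,::-1],None,fx=k,fy=k,interpolation=2)
cv2.imwrite('pics/c2.png',np.hstack([crop('s3',210,220,420,380,2),crop('t3',330,80,470,240,2)]))"
```

```text
t 5.97 pos [ 0.5854 -0.234   0.1012] phi 87.21 tilt [-0.006  0.004 -1.   ] w 0.0249 F [ 0.5  0.3 -1.3] q [-0.45  0.48  1.71  0.    0.97 -1.97]
SHIFT(now axes) mm [-2.8  3.7 -3.9] TURN deg [-0.36 -0.2   0.21]  SHIFT in final axes mm [-2.8  3.8 -3.8]
```

View pics/c2.png

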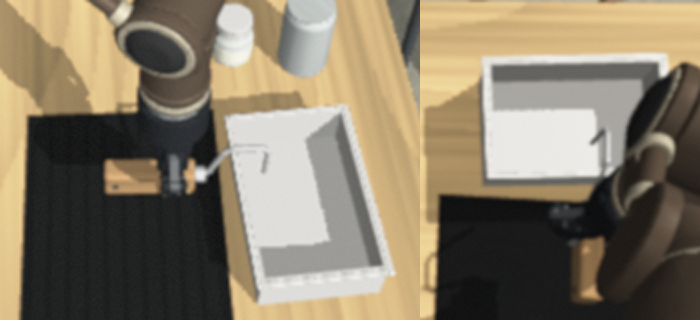

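```bash
python3 -c "
from h import *
print(onz(load('t3'),422,145.5,.163),onz(load('s3'),342.5,305,.107))
go(.589,-.2370,.105,87.0)"
```

```text
[ 0.68416376 -0.23643912  0.163     ] [ 0.69402931 -0.23966212  0.107     ]
t 6.08 pos [ 0.5861 -0.2345  0.1016] phi 87.2 tilt [-0.005  0.003 -1.   ] w 0.0246 F [-0.5 -0.5 -1.3] q [-0.45  0.48  1.7   0.    0.97 -1.97]
SHIFT(now axes) mm [-2.4  3.  -3.4] TURN deg [-0.28 -0.17  0.2 ]  SHIFT in final axes mm [-2.4  3.  -3.4]
```

Emit:
{"name": "arm_command", "arguments": {
  "rows": [
    [-0.004,0.005,0,-0.2,-0.15,0],
    [0,0,0.02,0,0,0],
    [0,0,0.02,0,0,0],
    [0,0,0.015,0,0,0],
    [0,0,0.012,0,0,0],
    [0,0,0,0,0,0]
  ]
}}

```text
time_s: 6.82
ee_pos: [0.589, -0.2377, 0.0275]
eef_rot: [-0.003, 0.724, 0.69, -0.001]
contact_force: [0.0, -0.4, -0.8]
gripper_width: 0.0252
```

```bash
python3 -c "
from h import *
go(.591,-.2385,.03,87.0)"
```

```text
t 6.83 pos [ 0.589  -0.2377  0.0275] phi 87.22 tilt [-0.005  0.002 -1.   ] w 0.0252 F [ 0.  -0.4 -0.8] q [-0.45  0.59  1.71 -0.    0.85 -1.97]
SHIFT(now axes) mm [-0.7  2.  -2.6] TURN deg [-0.31 -0.1   0.22]  SHIFT in final axes mm [-0.7  2.  -2.5]
```

Emit:
{"name": "arm_command", "arguments": {
  "rows": [
    [0,-0.01,-0.002,-0.3,0,0],
    [0,-0.015,-0.001,0,0,0],
    [0,-0.02,-0.001,0,0,0],
    [0,-0.02,-0.001,0,0,0],
    [0,-0.02,-0.001,0,0,0],
    [0,-0.02,-0.001,0,0,0]
  ]
}}

```text
time_s: 7.58
ee_pos: [0.483, -0.2343, 0.0393]
eef_rot: [0.006, 0.724, 0.69, 0.003]
contact_force: [1.3, -0.0, -1.9]
gripper_width: 0.0246
```

```bash
python3 -c "
from h import *
go(.363,-.232,.03,87.0)"
```

```text
t 7.58 pos [ 0.483  -0.2343  0.0393] phi 87.24 tilt [ 0.012 -0.004 -1.   ] w 0.0246 F [ 1.3 -0.  -1.9] q [-0.53  0.42  1.96  0.    0.75 -2.06]
SHIFT(now axes) mm [  -3.5 -120.1    7.8] TURN deg [0.7  0.19 0.24]  SHIFT in final axes mm [  -4.  -120.     9.3]
```

Emit:
{"name": "arm_command", "arguments": {
  "rows": [
    [0,-0.02,0.004,0.6,0.2,0],
    [0,-0.02,0.003,0,0,0],
    [0,-0.02,0.001,0,0,0],
    [0,-0.015,0.001,0,0,0],
    [0,-0.008,0,0,0,0],
    [0,0,0,0,0,0]
  ]
}}

```text
time_s: 8.32
ee_pos: [0.4002, -0.2332, 0.0363]
eef_rot: [0.01, 0.725, 0.689, 0.004]
contact_force: [0.5, 0.1, -1.3]
gripper_width: 0.0247
```

```bash
python3 -c "
from h import *
go(.363,-.232,.03,87.0)
c=cap('side','s4');c=cap('top','t4')
crop=lambda n,a,b,x,y,k:cv2.resize(load(n)['im'][b:y,a:x,::-1],None,fx=k,fy=k,interpolation=2)
cv2.imwrite('pics/c3.png',np.hstack([crop('s4',190,220,390,420,2),crop('t4',320,110,500,310,2)]))"
```

```text
t 8.32 pos [ 0.4002 -0.2332  0.0363] phi 87.06 tilt [ 0.019 -0.01  -1.   ] w 0.0247 F [ 0.5  0.1 -1.3] q [-0.62  0.31  2.14  0.01  0.67 -2.15]
SHIFT(now axes) mm [ -0.6 -37.3   5.6] TURN deg [1.14 0.51 0.06]  SHIFT in final axes mm [ -0.7 -37.2   6.3]
```

View pics/c3.png

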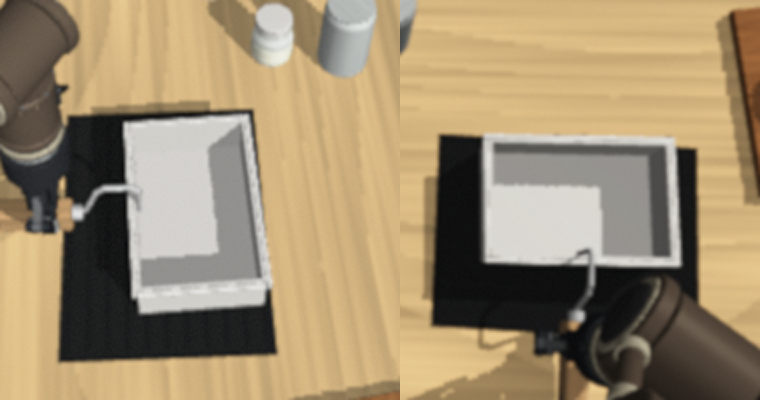

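```bash
cat >> h.py <<'E'
def P(L,ox,oy,k,z,c): return np.array([onz(c,x/k+ox,y/k+oy,z) for x,y in L])
def rep(n,p):
    print(n,np.round(p[:,:2],4).tolist(),"mean",np.round(p.mean(0),4)); print("  edges",[round(float(np.linalg.norm(p[i]-p[i-1])),4) for i in range(len(p))],"ang",[round(float(np.degrees(np.arctan2(*(p[i]-p[i-1])[[1,0]]))),1) for i in range(len(p))])
E
python3 -c "
from h import *
rep('t',P([(83,136),(274,138),(281,266),(83,263)],320,110,2,.061,load('t4')))
rep('s',P([(124,123),(252,114),(271,281),(133,296)],190,220,2,.061,load('s4')))
print(proj(load('t4'),[0.5304,-.239,.061]))
"
```

```text
t [[0.6383, -0.1282], [0.64, -0.3493], [0.4908, -0.3504], [0.4891, -0.1271]] mean [ 0.5645 -0.2387  0.061 ]
  edges [0.1492, 0.2212, 0.1491, 0.2233] ang [-0.4, -89.6, -179.6, 90.5]
s [[0.4945, -0.1325], [0.6499, -0.1319], [0.6445, -0.3463], [0.4946, -0.3519]] mean [ 0.5709 -0.2406  0.061 ]
  edges [0.2194, 0.1554, 0.2145, 0.15] ang [90.0, 0.2, -91.4, -177.9]
[410.44747045 224.62456171]
```

Emit:
{"name": "arm_command", "arguments": {
  "rows": [
    [0.001,-0.012,0.003,0.5,0.3,0],
    [0.001,-0.012,0.001,0,0,0],
    [0,-0.007,0,0,0,0],
    [0,0,0,0,0,0],
    [0,0,0,0,0,0]
  ]
}}

```text
time_s: 9.05
ee_pos: [0.3715, -0.2313, 0.0324]
eef_rot: [0.008, 0.725, 0.689, 0.003]
contact_force: [2.0, 0.5, -0.7]
gripper_width: 0.0252
```

```bash
python3 -c "
from h import *
go(.365,-.232,.03,87.0)"
```

```text
t 9.05 pos [ 0.3715 -0.2313  0.0324] phi 87.08 tilt [ 0.017 -0.007 -1.   ] w 0.0252 F [ 2.   0.5 -0.7] q [-0.66  0.28  2.2   0.01  0.65 -2.19]
SHIFT(now axes) mm [-1.  -6.5  2.3] TURN deg [0.97 0.37 0.09]  SHIFT in final axes mm [-1.1 -6.4  2.4]
```

Emit:
{"name": "arm_command", "arguments": {
  "rows": [
    [0,-0.006,0,0,0,0],
    [0,0,0,0,0,0],
    [0,0,0,0,0,0]
  ]
}}

```text
time_s: 9.43
ee_pos: [0.3645, -0.2306, 0.032]
eef_rot: [0.008, 0.725, 0.689, 0.003]
contact_force: [2.9, -0.7, -0.8]
gripper_width: 0.0251
```

```bash
python3 -c "
from h import *
go(.365,-.232,.03,87.0)
c=cap('side','s5');c=cap('top','t5')
crop=lambda n,a,b,x,y,k:cv2.resize(load(n)['im'][b:y,a:x,::-1],None,fx=k,fy=k,interpolation=2)
cv2.imwrite('pics/c4.png',np.hstack([crop('s5',190,220,390,420,2),crop('t5',320,110,500,310,2)]))"
```

```text
t 9.43 pos [ 0.3645 -0.2306  0.032 ] phi 87.11 tilt [ 0.015 -0.007 -1.   ] w 0.0251 F [ 2.9 -0.7 -0.8] q [-0.67  0.27  2.21  0.01  0.65 -2.19]
SHIFT(now axes) mm [-1.4  0.5  2. ] TURN deg [0.89 0.33 0.11]  SHIFT in final axes mm [-1.4  0.5  2. ]
```

View pics/c4.png

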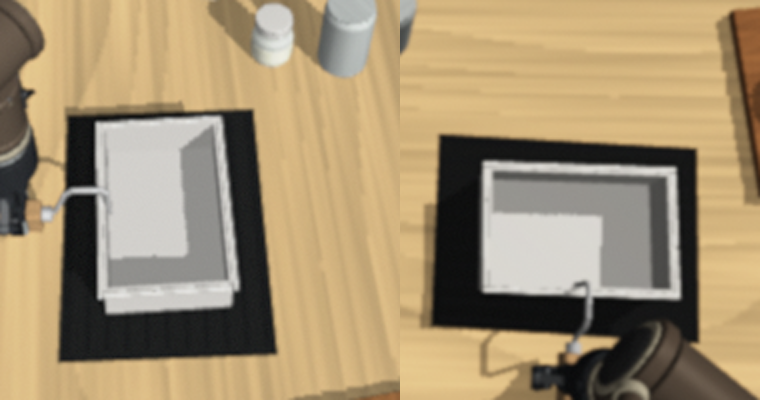

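```bash
python3 -c "
from h import *
rep('t',P([(82,162),(277,168),(281,299),(81,293)],320,110,2,.061,load('t5')))
rep('s',P([(96,123),(222,116),(238,284),(101,298)],190,220,2,.061,load('s5')))
"
```

```text
t [[0.607, -0.1268], [0.6043, -0.3511], [0.4536, -0.3486], [0.4549, -0.1246]] mean [ 0.53   -0.2378  0.061 ]
  edges [0.1522, 0.2244, 0.1508, 0.224] ang [-0.8, -90.7, 179.0, 89.7]
s [[0.4607, -0.1299], [0.6134, -0.1319], [0.6085, -0.347], [0.4603, -0.3515]] mean [ 0.5357 -0.24    0.061 ]
  edges [0.2216, 0.1526, 0.2152, 0.1483] ang [89.9, -0.8, -91.3, -178.3]
```

Emit:
{"name": "arm_command", "arguments": {
  "rows": [
    [0,0.012,0,0.8,0.3,0],
    [0,0,-0.03,0,0,0],
    [0,0,-0.035,0,0,0],
    [0,0,-0.015,0,0,0],
    [0,0,0,0,0,0]
  ]
}}

```text
time_s: 10.15
ee_pos: [0.3774, -0.2301, 0.113]
eef_rot: [-0.004, 0.724, 0.69, -0.001]
contact_force: [0.9, 0.4, -1.3]
gripper_width: 0.0249
```

```bash
python3 -c "
from h import *
go(.446,-.0230,.105,87.0)"
```

```text
t 10.15 pos [ 0.3774 -0.2301  0.113 ] phi 87.19 tilt [-0.008  0.004 -1.   ] w 0.0249 F [ 0.9  0.4 -1.3] q [-0.65  0.14  2.14 -0.    0.87 -2.17]
SHIFT(now axes) mm [210.2  58.5   8.3] TURN deg [-0.44 -0.21  0.19]  SHIFT in final axes mm [210.4  57.7   8. ]
```

Emit:
{"name": "arm_command", "arguments": {
  "rows": [
    [0.03,0.009,0,0,0,0],
    [0.04,0.011,0,0,0,0],
    [0.04,0.011,0,0,0,0],
    [0.04,0.011,0,0,0,0],
    [0.035,0.009,0,0,0,0],
    [0.02,0.005,0,0,0,0],
    [0,0,0,0,0,0]
  ]
}}

```text
time_s: 11.02
ee_pos: [0.4432, -0.0211, 0.107]
eef_rot: [-0.009, 0.724, 0.689, -0.005]
contact_force: [-0.4, -0.2, -1.4]
gripper_width: 0.0245
```

```bash
python3 -c "
from h import *
go(.446,-.0230,.02,87.0)"
```

```text
t 11.03 pos [ 0.4432 -0.0211  0.107 ] phi 87.15 tilt [-0.02   0.006 -1.   ] w 0.0245 F [-0.4 -0.2 -1.4] q [-0.15  0.16  2.13  0.    0.87 -1.67]
SHIFT(now axes) mm [-2.1  4.6 86.9] TURN deg [-1.16 -0.27  0.15]  SHIFT in final axes mm [-1.7  2.9 87. ]
```

Emit:
{"name": "arm_command", "arguments": {
  "rows": [
    [0,0.003,0.02,-1.1,-0.3,0],
    [0,0,0.025,0,0,0],
    [0,0,0.02,0,0,0],
    [0,0,0.012,0,0,0],
    [0,0,0.005,0,0,0],
    [0,0,0,0,0,0]
  ]
}}

```text
time_s: 11.78
ee_pos: [0.444, -0.0238, 0.0201]
eef_rot: [-0.001, 0.725, 0.689, -0.003]
contact_force: [-0.3, 0.7, -1.6]
gripper_width: 0.025
```

```bash
python3 -c "
from h import *
go(.446,-.0230,.016,87.0)"
```

```text
t 11.78 pos [ 0.444  -0.0238  0.0201] phi 87.12 tilt [-0.006 -0.002 -1.   ] w 0.025 F [-0.3  0.7 -1.6] q [-0.15  0.33  2.16 -0.    0.66 -1.67]
SHIFT(now axes) mm [0.9 1.9 4.1] TURN deg [-0.35  0.13  0.12]  SHIFT in final axes mm [0.9 1.9 4.1]
```

Emit:
{"name": "arm_command", "arguments": {
  "rows": [
    [0,0,0.002,0,0,0],
    [0,0,0.001,0,0,0],
    [0,0,0.001,0,0,0],
    [0,0,0,0,0,0]
  ]
}}

```text
time_s: 12.28
ee_pos: [0.4459, -0.0241, 0.0176]
eef_rot: [0.0, 0.725, 0.689, -0.002]
contact_force: [0.6, -1.0, -2.0]
gripper_width: 0.0251
```

Emit:
{"name": "arm_command", "arguments": {
  "rows": [
    [0,0,0.0015,0,0,0],
    [0,0,0,0,0,0]
  ]
}}

```text
time_s: 12.52
ee_pos: [0.4462, -0.0241, 0.0163]
eef_rot: [0.0, 0.725, 0.689, -0.002]
contact_force: [-0.3, -0.5, -1.2]
gripper_width: 0.0248
```

Emit:
{"name": "arm_command", "arguments": {
  "rows": [
    [0,0,0.001,0,0,0],
    [0,0,0,0,0,0]
  ]
}}

```text
time_s: 12.78
ee_pos: [0.4465, -0.0241, 0.0163]
eef_rot: [0.0, 0.725, 0.689, -0.002]
contact_force: [-0.1, -0.6, -1.1]
gripper_width: 0.025
```

Emit:
{"name": "arm_command", "arguments": {
  "rows": [
    [0,0,0.0005,0,0,0],
    [0,0,0,0,0,0],
    [0,0,0,0,0,0]
  ],
  "fingers": 0.075
}}

```text
time_s: 13.15
ee_pos: [0.4469, -0.0242, 0.0158]
eef_rot: [0.001, 0.725, 0.689, -0.001]
contact_force: [0.3, 0.4, 0.0]
gripper_width: 0.0745
```

Emit:
{"name": "arm_command", "arguments": {
  "rows": [
    [0,0,-0.02,0,0,0],
    [0,0,-0.05,0,0,0],
    [0,0,-0.055,0,0,0],
    [0,0,-0.055,0,0,0],
    [0,0,-0.05,0,0,0],
    [0,0,0,0,0,0]
  ],
  "fingers": 0.085
}}

```text
time_s: 13.9
ee_pos: [0.4466, -0.0235, 0.2521]
eef_rot: [-0.0, 0.725, 0.689, -0.002]
contact_force: [0.1, 0.1, 0.4]
gripper_width: 0.085
```

```bash
python3 -c "
from h import *
go(.50,.2,.26,-12.5)
cap('wrist','w6')"
```

```text
t 13.9 pos [ 0.4466 -0.0235  0.2521] phi 87.13 tilt [-0.003 -0.003 -1.   ] w 0.085 F [0.1 0.1 0.4] q [-0.15 -0.06  2.02 -0.    1.18 -1.67]
SHIFT(now axes) mm [225.9  42.1  -8.6] TURN deg [2.000e-02 2.500e-01 9.963e+01]  SHIFT in final axes mm [   3.8 -229.7   -7.9]
```

View pics/w6.png

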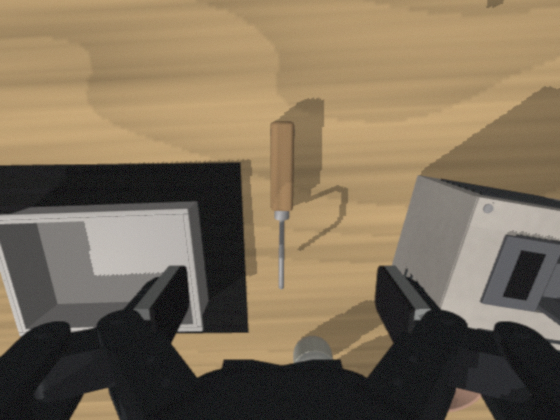

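Emit:
{"name": "arm_command", "arguments": {
  "rows": [
    [0,0,-0.003,0,0,10],
    [0,0,-0.003,0,0,10],
    [0,0,-0.003,0,0,10],
    [0,0,-0.003,0,0,10],
    [0,0,-0.003,0,0,10],
    [0,0,-0.003,0,0,10],
    [0,0,0,0,0,10],
    [0,0,0,0,0,10],
    [0,0,0,0,0,10],
    [0,0,0,0,0,9.6]
  ]
}}

```text
time_s: 15.2
ee_pos: [0.4292, -0.021, 0.2442]
eef_rot: [0.001, 0.99, -0.137, -0.027]
contact_force: [-0.4, -0.1, -0.1]
gripper_width: 0.0851
```

```bash
python3 -c "
from h import *
go(.524,.221,.27,-12.5)"
```

```text
t 15.2 pos [ 0.4292 -0.021   0.2442] phi -15.83 tilt [-0.053  0.005 -0.999] w 0.0851 F [-0.4 -0.1 -0.1] q [-0.15 -0.05  2.03 -0.    1.22  0.13]
SHIFT(now axes) mm [  23.9 -258.4  -29.6] TURN deg [ 0.47  3.04 -3.31]  SHIFT in final axes mm [  40.2 -256.8  -25.8]
```

Emit:
{"name": "arm_command", "arguments": {
  "rows": [
    [0.005,-0.035,-0.006,0.4,3,-3.3],
    [0.008,-0.045,-0.005,0,0,0],
    [0.008,-0.045,-0.005,0,0,0],
    [0.008,-0.045,-0.004,0,0,0],
    [0.006,-0.04,-0.003,0,0,0],
    [0.004,-0.025,-0.003,0,0,0],
    [0,0,0,0,0,0]
  ]
}}

```text
time_s: 16.08
ee_pos: [0.5128, 0.2036, 0.2496]
eef_rot: [0.005, 0.994, -0.11, -0.015]
contact_force: [-0.8, 0.8, -0.2]
gripper_width: 0.0847
```

```bash
python3 -c "
from h import *
go(.524,.221,.27,-12.5)"
```

```text
t 16.07 pos [0.5128 0.2036 0.2496] phi -12.62 tilt [-0.031 -0.007 -0.999] w 0.0847 F [-0.8  0.8 -0.2] q [0.3  0.18 1.78 0.   1.22 0.52]
SHIFT(now axes) mm [  6.6 -19.1 -20.9] TURN deg [ 0.79  1.67 -0.11]  SHIFT in final axes mm [  7.2 -19.4 -20.4]
```

Emit:
{"name": "arm_command", "arguments": {
  "rows": [
    [0.006,-0.018,-0.02,0.8,1.7,0],
    [0,0,0,0,0,0],
    [0,0,0,0,0,0]
  ]
}}

```text
time_s: 16.45
ee_pos: [0.5219, 0.2188, 0.2677]
eef_rot: [0.001, 0.994, -0.11, -0.001]
contact_force: [0.2, -0.6, 0.3]
gripper_width: 0.085
```

```bash
python3 -c "
from h import *
go(.524,.221,.27,-12.5)
cap('wrist','w7')
go(.524,.221,.27,-12.5)"
```

```text
t 16.45 pos [0.5219 0.2188 0.2677] phi -12.68 tilt [-0.002 -0.002 -1.   ] w 0.085 F [ 0.2 -0.6  0.3] q [ 0.32  0.17  1.74 -0.    1.23  0.54]
SHIFT(now axes) mm [ 1.5 -2.6 -2.3] TURN deg [ 0.15  0.11 -0.18]  SHIFT in final axes mm [ 1.5 -2.6 -2.3]
t 16.5 pos [0.5223 0.2189 0.2681] phi -12.69 tilt [-0.001 -0.002 -1.   ] w 0.0846 F [-0.9  1.   0.3] q [ 0.32  0.17  1.74 -0.    1.23  0.54]
SHIFT(now axes) mm [ 1.2 -2.4 -1.9] TURN deg [ 0.11  0.05 -0.19]  SHIFT in final axes mm [ 1.2 -2.4 -1.9]
```

View pics/w7.png

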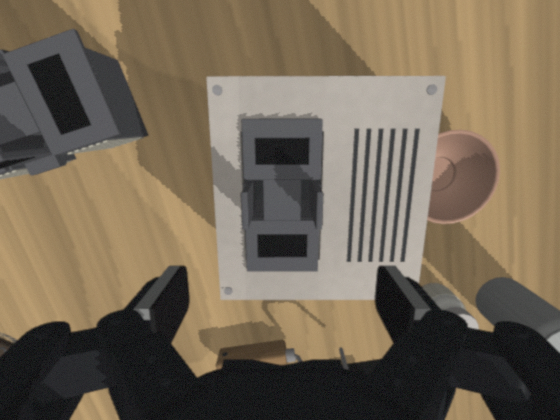

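```bash
python3 -c "
from h import *
c=load('w7')
rep('cap',P([(240.5,118),(323,118.5),(319.5,270.5),(246,270.5)],0,0,1,.135,c))
rep('ext',P([(208,76),(444,76.5),(421,300.5),(219.5,299)],0,0,1,.13,c))
im=c['im'][90:310,190:450,::-1]; cv2.imwrite('pics/c7.png',cv2.resize(im,None,fx=3,fy=2.7,interpolation=2))
s=get_state();print(s['ee_pos'])
print('TCP axis px at z .165',proj(c,[.522,.219,.165]))
"
```

```text
cap [[0.5051, 0.2976], [0.5701, 0.2827], [0.5422, 0.1508], [0.4758, 0.1656]] mean [0.5233 0.2242 0.135 ]
  edges [0.1352, 0.0667, 0.1348, 0.0681] ang [77.5, -12.9, -101.9, 167.4]
ext [[0.4873, 0.3345], [0.6705, 0.2931], [0.6326, 0.0954], [0.4419, 0.1396]] mean [0.5581 0.2156 0.13  ]
  edges [0.2001, 0.1878, 0.2012, 0.1957] ang [76.9, -12.7, -100.8, 167.0]
[0.52233318 0.21892035 0.26813098]
TCP axis px at z .165 [282.12958278 215.10518969]
```

View pics/c7.png

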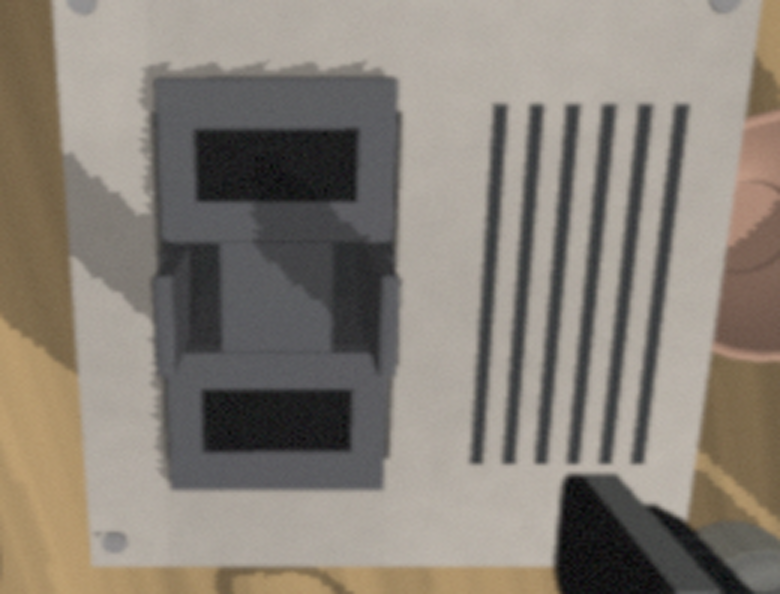

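```bash
python3 -c "
from h import *
c=load('w7')
rep('leaf',P([(241,191.9),(323,191.9),(323,227.5),(242,227.5)],0,0,1,.17,c))
go(.523,.2225,.149,-12.6)
"
```

```text
leaf [[0.4962, 0.2448], [0.5561, 0.2314], [0.551, 0.2038], [0.4898, 0.2174]] mean [0.5233 0.2244 0.17  ]
  edges [0.0281, 0.0614, 0.0281, 0.0627] ang [76.9, -12.6, -100.5, 167.4]
t 16.5 pos [0.5223 0.2189 0.2681] phi -12.69 tilt [-0.001 -0.002 -1.   ] w 0.0846 F [-0.9  1.   0.3] q [ 0.32  0.17  1.74 -0.    1.23  0.54]
SHIFT(now axes) mm [ -0.   -3.9 119.1] TURN deg [ 0.11  0.05 -0.09]  SHIFT in final axes mm [-1.000e-01 -3.600e+00  1.191e+02]
```

Emit:
{"name": "arm_command", "arguments": {
  "rows": [
    [0,-0.005,0.02,0,0,0],
    [0,0,0.03,0,0,0],
    [0,0,0.025,0,0,0],
    [0,0,0.015,0,0,0],
    [0,0,0.008,0,0,0],
    [0,0,0,0,0,0]
  ]
}}

```text
time_s: 17.25
ee_pos: [0.5217, 0.2222, 0.1627]
eef_rot: [0.002, 0.994, -0.112, -0.002]
contact_force: [-0.5, -0.2, 0.1]
gripper_width: 0.0854
```

```bash
python3 -c "
from h import *
go(.5233,.2240,.149,-12.6)
cap('wrist','w8')"
```

```text
t 17.25 pos [0.5217 0.2222 0.1627] phi -12.84 tilt [-0.004 -0.003 -1.   ] w 0.0854 F [-0.5 -0.2  0.1] q [ 0.33  0.29  1.83 -0.    1.03  0.55]
SHIFT(now axes) mm [ 1.3 -2.2 13.7] TURN deg [ 0.2   0.21 -0.24]  SHIFT in final axes mm [ 1.2 -2.1 13.7]
```

View pics/w8.png

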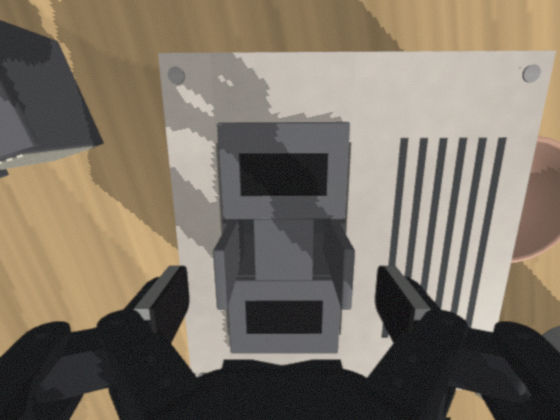

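Emit:
{"name": "arm_command", "arguments": {
  "rows": [
    [0.001,-0.002,0.007,0,0,0],
    [0,0,0.004,0,0,0],
    [0,0,0.002,0,0,0],
    [0,0,0,0,0,0]
  ]
}}

```text
time_s: 17.8
ee_pos: [0.5255, 0.2249, 0.1519]
eef_rot: [0.0, 0.994, -0.112, 0.001]
contact_force: [0.0, -0.4, -0.5]
gripper_width: 0.085
```

Emit:
{"name": "arm_command", "arguments": {
  "rows": [
    [0,0,0,0,0,0],
    [0,0,0,0,0,0],
    [0,0,0,0,0,0],
    [0,0,0,0,0,0],
    [0,0,0,0,0,0],
    [0,0,0,0,0,0]
  ],
  "fingers": 0.03,
  "newtons": 50
}}

```text
time_s: 18.55
ee_pos: [0.5249, 0.2256, 0.1555]
eef_rot: [-0.0, 0.994, -0.112, -0.0]
contact_force: [-0.5, 0.2, 1.9]
gripper_width: 0.035
```

```bash
python3 -c "
from h import *
go(.5233,.2240,.149,-12.6)"
```

```text
t 18.55 pos [0.5249 0.2256 0.1555] phi -12.82 tilt [-0.  0. -1.] w 0.035 F [-0.5  0.2  1.9] q [0.33 0.3  1.83 0.   1.01 0.55]
SHIFT(now axes) mm [-1.2  1.9  6.5] TURN deg [-0.01  0.01 -0.22]  SHIFT in final axes mm [-1.2  1.9  6.5]
```

```bash
python3 -c "
from h import *
cap('wrist','w9');cap('side','s9')
a=load('w9')['im'];b=load('s9')['im'][110:220,220:320]
cv2.imwrite('pics/c9.png',np.hstack([a,cv2.resize(b,(240,420) if 0 else (382,420),interpolation=2)])[:,100:900,::-1])
go(.5233,.2240,.149,-12.6)"
```

```text
t 18.65 pos [0.5249 0.2256 0.1555] phi -12.82 tilt [-0.  0. -1.] w 0.0351 F [-1.7 -0.7  1.1] q [0.33 0.3  1.83 0.   1.01 0.55]
SHIFT(now axes) mm [-1.2  1.9  6.5] TURN deg [-0.01  0.01 -0.22]  SHIFT in final axes mm [-1.2  1.9  6.5]
```

View pics/c9.png

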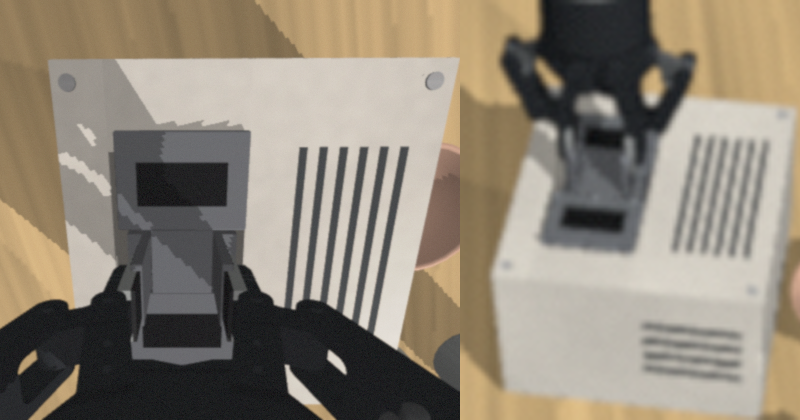

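```bash
python3 -c "
from h import *
b=load('w9')['im'][210:410,180:380]
cv2.imwrite('pics/c10.png',cv2.resize(cv2.convertScaleAbs(b,alpha=1.6,beta=20),(600,600),interpolation=2)[:,:,::-1])"
```

```text
(no output)
```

View pics/c10.png

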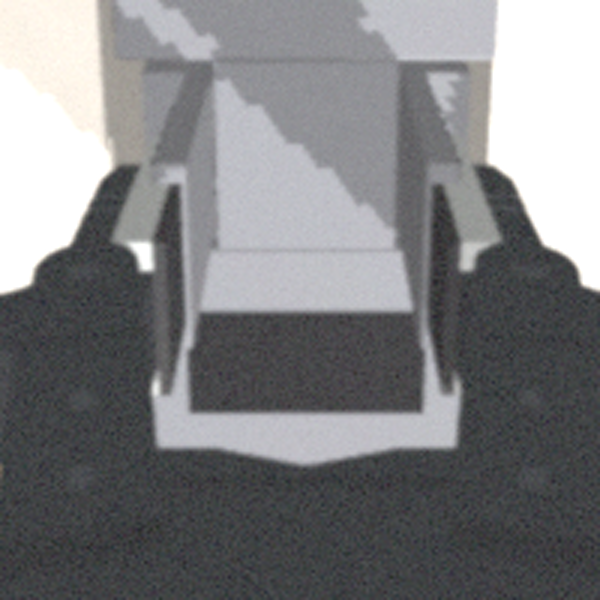

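Emit:
{"name": "arm_command", "arguments": {
  "rows": [
    [0,0,0,0,0,0],
    [0,0,0,0,0,0],
    [-0.001,0.001,0.004,0,0,0],
    [0,0,0.002,0,0,0],
    [0,0,0,0,0,0]
  ],
  "fingers": 0.078,
  "newtons": 35
}}

```text
time_s: 19.27
ee_pos: [0.5238, 0.2246, 0.1485]
eef_rot: [0.0, 0.994, -0.112, -0.0]
contact_force: [0.7, -0.0, 0.4]
gripper_width: 0.0782
```

```bash
python3 -c "
from h import *
go(.5233,.2240,.1485,-12.6)"
```

```text
t 19.27 pos [0.5238 0.2246 0.1485] phi -12.83 tilt [-0. -0. -1.] w 0.0782 F [ 0.7 -0.   0.4] q [ 0.33  0.31  1.84 -0.    1.    0.55]
SHIFT(now axes) mm [-0.3  0.6  0. ] TURN deg [ 0.    0.   -0.23]  SHIFT in final axes mm [-0.3  0.6  0. ]
```

Emit:
{"name": "arm_command", "arguments": {
  "rows": [
    [0,0,0,0,0,0],
    [0,0,0,0,0,0],
    [0,0,0,0,0,0],
    [0,0,0,0,0,0],
    [0,0,0,0,0,0]
  ],
  "fingers": 0.03
}}

```text
time_s: 19.9
ee_pos: [0.5239, 0.2246, 0.1491]
eef_rot: [-0.0, 0.994, -0.112, 0.0]
contact_force: [-0.9, 0.1, 0.9]
gripper_width: 0.0381
```

```bash
python3 -c "
from h import *
go(.5233,.2240,.1485,-12.6)
cap('wrist','w11')
b=load('w11')['im'][210:410,180:380]
cv2.imwrite('pics/c11.png',cv2.resize(cv2.convertScaleAbs(b,alpha=1.6,beta=20),(600,600),interpolation=2)[:,:,::-1])"
```

```text
t 19.9 pos [0.5239 0.2246 0.1491] phi -12.83 tilt [ 0. -0. -1.] w 0.0381 F [-0.9  0.1  0.9] q [ 0.33  0.31  1.84 -0.    1.    0.55]
SHIFT(now axes) mm [-0.4  0.7  0.6] TURN deg [-0.   -0.02 -0.23]  SHIFT in final axes mm [-0.4  0.7  0.6]
```

View pics/c11.png

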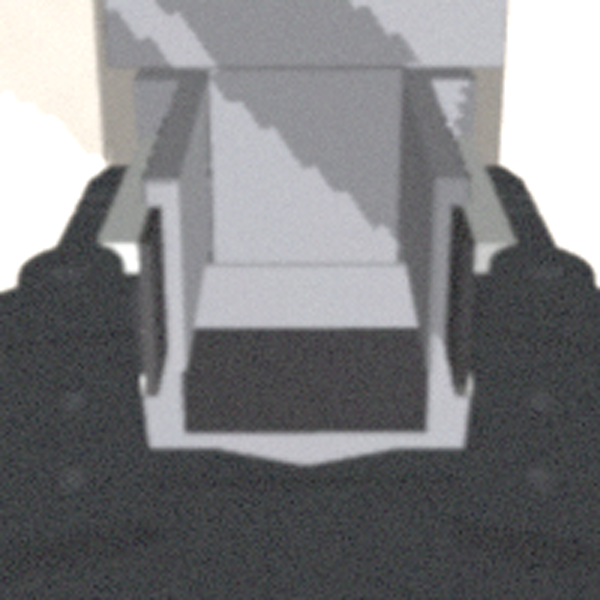

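Emit:
{"name": "arm_command", "arguments": {
  "rows": [
    [0,0,-0.005,0,0,0],
    [0,0,-0.01,0,0,0],
    [0,0,-0.01,0,0,0],
    [0,0,0,0,0,0]
  ]
}}

```text
time_s: 20.45
ee_pos: [0.5228, 0.2242, 0.174]
eef_rot: [0.001, 0.994, -0.112, -0.001]
contact_force: [0.0, 0.4, -2.6]
gripper_width: 0.0382
```

```bash
python3 -c "
from h import *
go(.5233,.2240,.245,-12.6)
cap('side','s12')
cv2.imwrite('pics/c12.png',cv2.resize(load('s12')['im'][80:220,200:340],(600,600),interpolation=2)[:,:,::-1])"
```

```text
t 20.45 pos [0.5228 0.2242 0.174 ] phi -12.83 tilt [-0.002 -0.001 -1.   ] w 0.0382 F [ 0.   0.4 -2.6] q [ 0.33  0.27  1.82 -0.    1.05  0.55]
SHIFT(now axes) mm [  0.3   0.2 -71. ] TURN deg [ 0.08  0.11 -0.23]  SHIFT in final axes mm [  0.5   0.1 -71. ]
```

View pics/c12.png

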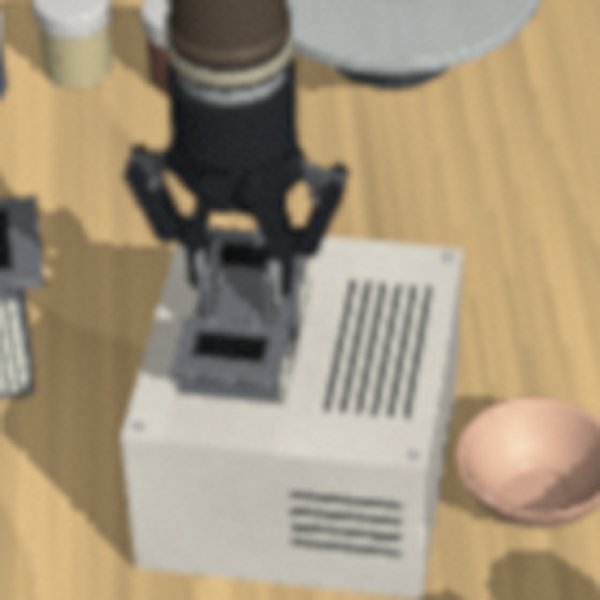

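Emit:
{"name": "arm_command", "arguments": {
  "rows": [
    [0,0,-0.015,0,0,0],
    [0,0,-0.02,0,0,0],
    [0,0,-0.02,0,0,0],
    [0,0,-0.02,0,0,0],
    [0,0,-0.01,0,0,0],
    [0,0,0,0,0,0]
  ]
}}

```text
time_s: 21.25
ee_pos: [0.5228, 0.224, 0.264]
eef_rot: [0.001, 0.994, -0.112, -0.001]
contact_force: [0.6, 0.2, -2.9]
gripper_width: 0.0381
```

```bash
python3 -c "
from h import *
go(.5233,.2240,.26,-12.6)
go(.533,-.2385,.26,-1)
cap('side','s13')
cv2.imwrite('pics/c13.png',cv2.resize(load('s13')['im'][50:220,200:370],(600,600),interpolation=2)[:,:,::-1])"
```

```text
t 21.25 pos [0.5228 0.224  0.264 ] phi -12.83 tilt [-0.002 -0.001 -1.   ] w 0.0381 F [ 0.6  0.2 -2.9] q [ 0.33  0.18  1.74 -0.    1.22  0.55]
SHIFT(now axes) mm [ 0.5 -0.1  4. ] TURN deg [ 0.09  0.1  -0.23]  SHIFT in final axes mm [ 0.5 -0.1  4. ]
t 21.25 pos [0.5228 0.224  0.264 ] phi -12.83 tilt [-0.002 -0.001 -1.   ] w 0.0381 F [ 0.6  0.2 -2.9] q [ 0.33  0.18  1.74 -0.    1.22  0.55]
SHIFT(now axes) mm [112.6 448.7   4.5] TURN deg [  0.08   0.11 -11.83]  SHIFT in final axes mm [ 18.2 462.3   4. ]
```

View pics/c13.png

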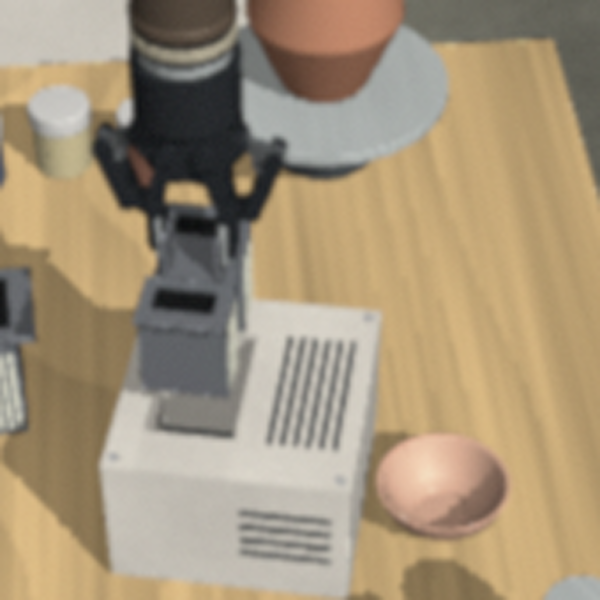

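Emit:
{"name": "arm_command", "arguments": {
  "rows": [
    [0,0.02,0,0,0,-5.9],
    [0.001,0.03,0,0,0,-5.9],
    [0.002,0.04,0,0,0,0],
    [0.002,0.04,0,0,0,0],
    [0.002,0.04,0,0,0,0],
    [0.002,0.04,0,0,0,0],
    [0.002,0.04,0,0,0,0]
  ]
}}

```text
time_s: 22.18
ee_pos: [0.5182, -0.0299, 0.2554]
eef_rot: [0.001, 1.0, -0.002, -0.009]
contact_force: [-0.3, 0.1, -3.3]
gripper_width: 0.038
```

```bash
python3 -c "
from h import *
go(.533,-.2385,.26,-1)"
```

```text
t 22.18 pos [ 0.5182 -0.0299  0.2554] phi -0.26 tilt [-0.018 -0.002 -1.   ] w 0.038 F [-0.3  0.1 -3.3] q [-0.14  0.1   1.85 -0.    1.21 -0.13]
SHIFT(now axes) mm [ 15.7 208.5  -4.6] TURN deg [0.1  1.01 0.74]  SHIFT in final axes mm [ 18.4 208.3  -4.6]
```

Emit:
{"name": "arm_command", "arguments": {
  "rows": [
    [0.004,0.035,-0.003,0.1,1,0.7],
    [0.004,0.04,-0.001,0,0,0],
    [0.003,0.04,0,0,0,0],
    [0.003,0.035,0,0,0,0],
    [0.002,0.03,0,0,0,0],
    [0,0.015,0,0,0,0],
    [0,0,0,0,0,0]
  ]
}}

```text
time_s: 23.05
ee_pos: [0.5257, -0.2319, 0.2502]
eef_rot: [-0.003, 1.0, -0.011, -0.007]
contact_force: [-1.1, 0.0, -2.1]
gripper_width: 0.0377
```

```bash
python3 -c "
from h import *
go(.533,-.2385,.26,-1)"
```

```text
t 23.05 pos [ 0.5257 -0.2319  0.2502] phi -1.26 tilt [-0.014  0.007 -1.   ] w 0.0377 F [-1.1  0.  -2.1] q [-0.49  0.21  1.73 -0.    1.21 -0.47]
SHIFT(now axes) mm [  7.3   6.4 -10. ] TURN deg [-0.39  0.82 -0.26]  SHIFT in final axes mm [ 7.4  6.5 -9.8]
```

Emit:
{"name": "arm_command", "arguments": {
  "rows": [
    [0.007,0.006,0.01,-0.4,0.8,0],
    [0,0,0.025,0,0,0],
    [0,0,0.03,0,0,0],
    [0,0,0.015,0,0,0],
    [0,0,0,0,0,0]
  ]
}}

```text
time_s: 23.68
ee_pos: [0.5339, -0.2332, 0.1659]
eef_rot: [-0.001, 1.0, -0.008, 0.001]
contact_force: [-0.7, 0.1, -1.8]
gripper_width: 0.038
```

```bash
python3 -c "
from h import *
go(.533,-.2385,.10,-1)
cap('side','s14');cap('top','t14');
crop=lambda n,a,b,x,y,k:cv2.resize(load(n)['im'][b:y,a:x,::-1],None,fx=k,fy=k,interpolation=2)
cv2.imwrite('pics/c14.png',np.hstack([crop('s14',190,220,390,420,2),crop('t14',320,110,500,310,2)]))"
```

```text
t 23.68 pos [ 0.5339 -0.2332  0.1659] phi -0.97 tilt [ 0.001  0.002 -1.   ] w 0.038 F [-0.7  0.1 -1.8] q [-0.49  0.31  1.8   0.    1.04 -0.47]
SHIFT(now axes) mm [-0.9  5.5 65.9] TURN deg [-0.09 -0.08  0.03]  SHIFT in final axes mm [-0.8  5.4 65.9]
```

View pics/c14.png

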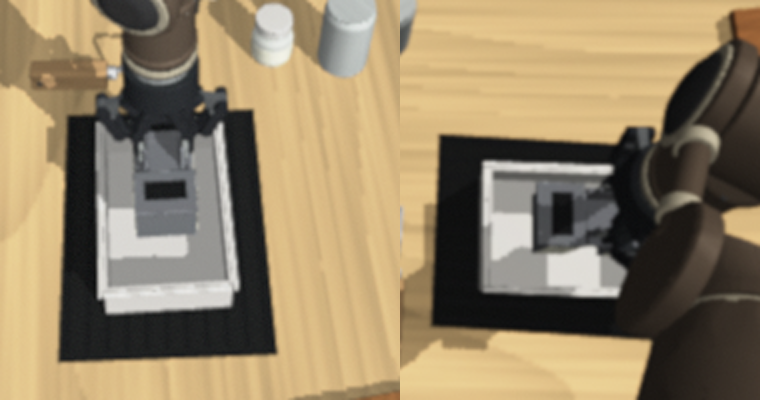

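Emit:
{"name": "arm_command", "arguments": {
  "rows": [
    [0,0.005,0.015,0,0,0],
    [0,0,0.02,0,0,0],
    [0,0,0.012,0,0,0],
    [0,0,0.006,0,0,0],
    [0,0,0,0,0,0]
  ]
}}

```text
time_s: 24.4
ee_pos: [0.5384, -0.2418, 0.1158]
eef_rot: [0.002, 1.0, -0.009, 0.006]
contact_force: [0.5, 0.4, -2.8]
gripper_width: 0.0377
```

```bash
python3 -c "
from h import *
go(.533,-.2385,.099,-1)"
```

```text
t 24.4 pos [ 0.5384 -0.2418  0.1158] phi -0.99 tilt [ 0.012 -0.005 -1.   ] w 0.0377 F [ 0.5  0.4 -2.8] q [-0.5   0.38  1.81  0.    0.94 -0.48]
SHIFT(now axes) mm [-5.6 -3.3 16.8] TURN deg [ 0.25 -0.68  0.01]  SHIFT in final axes mm [-5.4 -3.2 16.8]
```

Emit:
{"name": "arm_command", "arguments": {
  "rows": [
    [-0.004,-0.002,0.006,0.2,-0.7,0],
    [0,0,0.004,0,0,0],
    [0,0,0.001,0,0,0],
    [0,0,0,0,0,0]
  ]
}}

```text
time_s: 24.9
ee_pos: [0.5353, -0.2402, 0.1055]
eef_rot: [0.001, 1.0, -0.009, 0.001]
contact_force: [-0.1, -0.4, -2.7]
gripper_width: 0.0381
```

```bash
python3 -c "
from h import *
go(.533,-.2385,.099,-1)"
```

```text
t 24.9 pos [ 0.5353 -0.2402  0.1055] phi -0.98 tilt [ 0.001 -0.002 -1.   ] w 0.0381 F [-0.1 -0.4 -2.7] q [-0.5   0.39  1.82 -0.    0.93 -0.48]
SHIFT(now axes) mm [-2.3 -1.7  6.5] TURN deg [ 0.11 -0.07  0.02]  SHIFT in final axes mm [-2.3 -1.7  6.5]
```

Emit:
{"name": "arm_command", "arguments": {
  "rows": [
    [0,0,0.003,0,0,0],
    [0,0,0.001,0,0,0],
    [0,0,0.001,0,0,0],
    [0,0,0,0,0,0]
  ]
}}

```text
time_s: 25.4
ee_pos: [0.5356, -0.2404, 0.1005]
eef_rot: [0.001, 1.0, -0.009, 0.001]
contact_force: [-0.8, 0.5, -3.3]
gripper_width: 0.0382
```

Emit:
{"name": "arm_command", "arguments": {
  "rows": [
    [0,0,0.001,0,0,0],
    [0,0,0,0,0,0]
  ]
}}

```text
time_s: 25.65
ee_pos: [0.5356, -0.2404, 0.0995]
eef_rot: [0.001, 1.0, -0.009, 0.001]
contact_force: [0.1, 0.1, -3.5]
gripper_width: 0.0378
```

Emit:
{"name": "arm_command", "arguments": {
  "rows": [
    [0,0,0.001,0,0,0],
    [0,0,0,0,0,0]
  ]
}}

```text
time_s: 25.9
ee_pos: [0.5357, -0.2404, 0.0985]
eef_rot: [0.001, 1.0, -0.009, 0.001]
contact_force: [0.9, 0.4, -3.4]
gripper_width: 0.0381
```

Emit:
{"name": "arm_command", "arguments": {
  "rows": [
    [0,0,0.001,0,0,0],
    [0,0,0,0,0,0]
  ]
}}

```text
time_s: 26.15
ee_pos: [0.536, -0.2407, 0.0983]
eef_rot: [0.001, 1.0, -0.009, 0.001]
contact_force: [0.3, 0.5, -2.7]
gripper_width: 0.0379
```

Emit:
{"name": "arm_command", "arguments": {
  "rows": [
    [0,0,0.001,0,0,0],
    [0,0,0.0005,0,0,0],
    [0,0,0,0,0,0]
  ]
}}

```text
time_s: 26.52
ee_pos: [0.5361, -0.241, 0.0982]
eef_rot: [0.002, 1.0, -0.008, 0.001]
contact_force: [-0.8, 1.0, 0.1]
gripper_width: 0.0381
```

Emit:
{"name": "arm_command", "arguments": {
  "rows": [
    [0,0,0,0,0,0],
    [0,0,0,0,0,0],
    [0,0,0,0,0,0],
    [0,0,0,0,0,0],
    [0,0,0,0,0,0]
  ],
  "fingers": 0.085
}}

```text
time_s: 27.15
ee_pos: [0.5374, -0.2414, 0.098]
eef_rot: [0.002, 1.0, -0.009, 0.003]
contact_force: [-1.0, 0.1, -0.8]
gripper_width: 0.0849
```

Emit:
{"name": "arm_command", "arguments": {
  "rows": [
    [0,0,-0.01,0,0,0],
    [0,0,-0.02,0,0,0],
    [0,0,-0.04,0,0,0],
    [0,0,-0.05,0,0,0],
    [0,0,-0.05,0,0,0],
    [0,-0.04,-0.02,0,0,0],
    [0,-0.05,0,0,0,0],
    [0,-0.05,0,0,0,0],
    [0,-0.05,0,0,0,0],
    [0,-0.04,0,0,0,0],
    [0,0,0,0,0,0]
  ]
}}

```text
time_s: 28.52
ee_pos: [0.5429, -0.0054, 0.3038]
eef_rot: [0.003, 1.0, -0.01, 0.01]
contact_force: [0.3, 0.6, -0.2]
gripper_width: 0.0851
```

```bash
python3 -c "
from h import *
go(.533,-.2385,.099,-1)
cap('side','s15');cap('top','t15');
crop=lambda n,a,b,x,y,k:cv2.resize(load(n)['im'][b:y,a:x,::-1],None,fx=k,fy=k,interpolation=2)
cv2.imwrite('pics/c15.png',np.hstack([crop('s15',190,220,390,420,2),crop('t15',320,110,500,310,2)]))"
```

```text
t 28.52 pos [ 0.5429 -0.0054  0.3038] phi -1.15 tilt [ 0.021 -0.007 -1.   ] w 0.0851 F [ 0.3  0.6 -0.2] q [-0.09  0.08  1.77 -0.01  1.27 -0.07]
SHIFT(now axes) mm [ -9.5 231.9 206.2] TURN deg [ 0.38 -1.2  -0.15]  SHIFT in final axes mm [ -5.9 233.3 204.8]
```

View pics/c15.png

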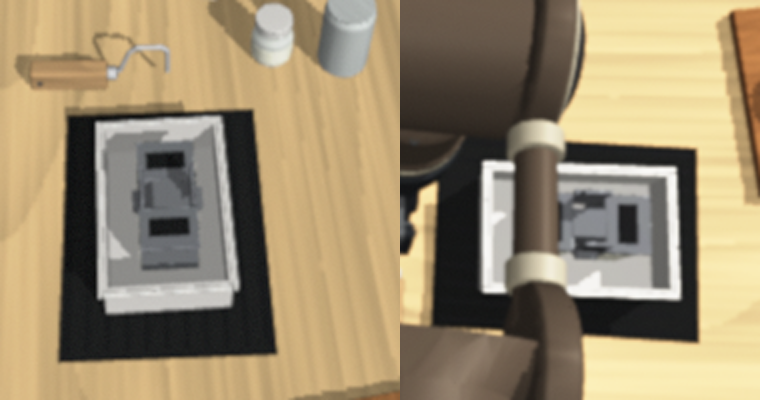

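View pics/s15.png

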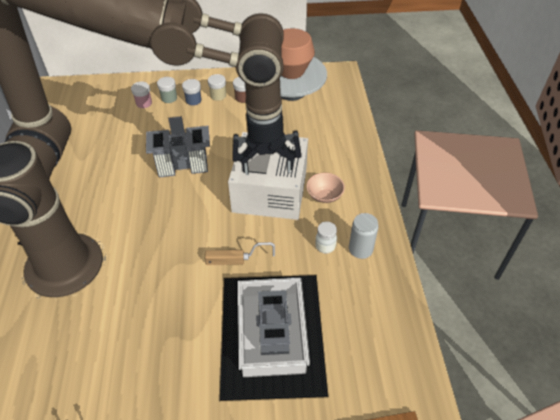

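Emit:
{"name": "arm_command", "arguments": {
  "rows": [
    [0,0,0,0,0,0],
    [0,0,0,0,0,0]
  ]
}}

```text
time_s: 28.88
ee_pos: [0.5432, -0.0099, 0.304]
eef_rot: [0.005, 1.0, -0.013, 0.011]
contact_force: [0.5, 0.4, -0.3]
gripper_width: 0.0849
```

```bash
python3 -c "
from h import *
from workcell import sign_off
rep('s',P([(96,122),(222,117),(238,284),(101,298)],190,220,2,.061,load('s15')))
rep('cap',P([(138,143),(192,142),(198,245),(140,247)],190,220,2,.085,load('s15')))
print(get_state()['dq'].round(3)); print(sign_off())"
```

```text
s [[0.4608, -0.1284], [0.6132, -0.1333], [0.6085, -0.347], [0.4603, -0.3515]] mean [ 0.5357 -0.24    0.061 ]
  edges [0.2231, 0.1525, 0.2137, 0.1483] ang [89.9, -1.8, -91.3, -178.3]
cap [[0.5099, -0.1766], [0.5727, -0.1802], [0.5682, -0.3099], [0.5053, -0.3074]] mean [ 0.539  -0.2435  0.085 ]
  edges [0.1309, 0.0628, 0.1299, 0.0629] ang [88.0, -3.3, -92.0, 177.7]
[-0.011  0.    -0.    -0.005  0.    -0.004]
the job is handed in; nothing more can be done
None
```

The job is done and handed in at about 29 s of the 61 s allowed. I drew the tub onto the mat with the hook and laid the hook back on the bench where it had been. I then squeezed the catches, lifted the cartridge out of the extractor, set it upright on the tub's floor and let go.

**Last checks**
- **Tub:** it is within about 1 to 4 mm of the mat's centre. The last side picture gave 2 mm off in x and 3 mm in y. The top camera, before the cartridge went in, gave about 1 mm. The two cameras disagree with each other by about 5 mm in x throughout.
- **Cartridge:** it stands upright inside the tub about 3 to 4 mm from the tub's centre. Its cap measures about 63 x 130 mm at the expected height, against the true 66 x 136 mm.
- **Hook:** it lies on the bench, well clear of the tub.
- **Jar, can and bowl:** they look unmoved in the last side picture; I did not measure them again.
- **Arm:** it stands clear with the gripper open and was almost still at hand-in.

**What did not go as expected**
- My first squeeze held the catches too near their tops, so I opened the gripper and gripped about 7 mm lower.
- The gripper read 35 to 38 mm across the catches instead of the 44 mm given, but the barbs came free and the cartridge lifted cleanly.

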